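# Re-line the polishing machine's dust chute and put away its clamps

## Robot

A 6-joint arm with a two-finger parallel gripper is mounted at the origin on the work surface. World frame = base frame: x ahead of the robot, y to its left, z up, the work surface at z = 0. Lengths are in m, angles in rad, forces in N, time in s.
With the tool pointing down it reaches from about 0.35 to 0.975 m from the base axis. Payload 4.9 kg.
Tool frame: the origin (TCP) lies midway between the tips of the shut fingers; the grasp point (between the pads) lies 19 mm behind it; z points along the fingers, y is the line along which they close (so a half turn about z gives the same grasp; the last joint's range is limited). The gripper opens to 85 mm and grips with 20 to 120 N. Pads are 22 mm wide; open, the fingers measure 114 mm over their backs; the gripper's body (76 mm by 85 mm) begins 54 mm behind the grasp point. The pads swing forward as they close: fully open they stand 13 mm farther back than shut.
Start: joints at [1.076, 0.053, 1.613, -0, 1.476, -0.119], TCP at [0.229, 0.581, 0.231] pointing down, gripper open.
Joint ranges: [-3.01, 3.01], [-1.01, 2.22], [0.06, 2.58], [-1.02, 4.17], [0.09, 2.62], [-3.14, 3.14]. Speed limits (rad/s): [2.57, 2.57, 3.14, 3.14, 3.14, 3.14].

## Interface

Orientations are given as a rotation vector (axis times angle).
In Python, from station import telemetry, optics, ctrl gives the robot as it stands.
- The arm moves only by the shell command python3 -m pendant 'ROWS' [FORCE]. ROWS is JSON, one flat list of numbers, 7 for each row, row after row: the turn, a rotation vector about the tool's x, y, z as a fraction of full scale, then the shift along the tool's x, y, z as a fraction of full scale, then the opening, from 0 (shut) to 1 (fully open). In form: [ax, ay, az, tx, ty, tz, fingers, ax, ay, az, tx, ty, tz, fingers, ...]. A call has 1 to 12 rows; each row is the pose to reach, as a shift and turn from the pose commanded when the call began, along the tool's axes at that moment; what a row does not reach only later rows make up. Full scale, the value 1, is 300 mm for a shift and 30 degrees for a turn. A row lasts 1/8 s, in which the tool goes at most 62.5 mm and 10.7 degrees, less where a joint would pass 70% of its speed; a pose out of reach is approached as far as the arm can. A call with a number of a shift or a turn outside -1 to 1 is refused whole. A call with a gripper value outside its range is refused whole. The fingers move at their own pace and stop on an object; FORCE is the grip in N (left out, the last holds). Time passes only in rows, so rows that repeat a pose let the fingers close. It gives the time, the measured TCP pose, the force, the opening and the grip force at its end, in the units of the state.
- telemetry.get_obs(): the state, without advancing time (a new reading comes with each control period).
- optics.get_image(name): name is "side" or "top" or "wrist"; returns a dict with "image" (400x640x3 uint8, red, green, blue), "depth" (400x640 float32, m along the optical axis (not along the pixel's ray), 0 where there is no reading), "fx", "fy", "cx", "cy" (pixels), "dist_coeffs" ([k1, k2, p1, p2, k3] as OpenCV has them; the pictures are not rectified), "rvec" (rotation vector, rad) and "tvec" (3), from world to camera coordinates, as OpenCV has them. Camera axes: x right, y down, z forward; pixel columns grow to the right and rows downward; lengths in m; the calibration is good to about 2 mm. A picture is of the moment at which its call begins.
- ctrl.finish_job(): hands the job in; it is judged then, once.
The state is a dict: "t": time; "q": joint angles; "dq": joint speeds; "effort": joint torques, N m; "tool_pos": TCP position; "tool_rot": TCP orientation; "contact_force": force on the tool from outside, world axes, zero at the start; "wrist_torque": the same for the moment, N m; "opening": finger opening in m; "grip_force": force on a finger pad.
Only numpy, scipy, OpenCV 4.12 (cv2) and the standard library are available. Lean on these libraries where they do the work, as an engineer would, in place of code of your own. Each camera call takes 0.05 s, during which the arm holds its last target. There are 200 camera calls.

## Task

Line the sloping dust chute with the brass strips, shingle fashion and fins up: start with the shortest at the lowest scribed line, then each longer one at the next line up, lapping over the strip below, with its lower edge on its line, centred across the chute between the ticks. Also put the locking clamps away, each lying flat in a tray: those ratcheted shut in the deep steel tray, those standing open in the shallow wooden tray, leaving the jaws as they are. Leave everything else on the bench where it stands.

Things in the scene. Friction and masses are not known exactly. Their poses are not given: they have to be found in the camera images.
- deck: Sloping grey deck of the fixed blue dust chute, 220 mm up the slope, 200 mm across, 0.28 rad from level, lower edge 20 mm above the table, 6 mm rims at the sides. Origin on its surface, middle of the lower edge; x up the slope, y across, z the normal. Four dark lines across it at x = 15, 57, 99, 141 mm, each with two ticks where its strip's ends belong.
- strip_1: Brass liner strip, 90 mm long (y), 66 wide (x), 5 thick, about 0.16 kg, for line 1 from the bottom. Lies flat, fin up. Origin: centre of its underside; -x is its lower edge, +x its upper (goes under the next strip). Lifting fin 12 mm thick (y), 26 long (x), centred at x = -13 mm, y = 0, from z = 5 to 31 mm.
- strip_1_low (a point): Middle of this strip's lower edge, on its underside (x = -33 mm of the strip); belongs on its line. This first strip lies flat on the deck.
- strip_2: Brass liner strip, 110 mm long (y), 66 wide (x), 5 thick, about 0.16 kg, for line 2 from the bottom. Lies flat, fin up. Origin: centre of its underside; -x is its lower edge, +x its upper (goes under the next strip). Lifting fin 12 mm thick (y), 26 long (x), centred at x = -13 mm, y = 0, from z = 5 to 31 mm.
- strip_2_low (a point): Middle of this strip's lower edge, on its underside (x = -33 mm of the strip); belongs on its line. Lapped, the strip lies 0.12 rad flatter than the deck: upper edge on the deck, this edge 8 mm off it.
- strip_3: Brass liner strip, 130 mm long (y), 66 wide (x), 5 thick, about 0.16 kg, for line 3 from the bottom. Lies flat, fin up. Origin: centre of its underside; -x is its lower edge, +x its upper (goes under the next strip). Lifting fin 12 mm thick (y), 26 long (x), centred at x = -13 mm, y = 0, from z = 5 to 31 mm.
- strip_3_low (a point): Middle of this strip's lower edge, on its underside (x = -33 mm of the strip); belongs on its line. Lapped, the strip lies 0.12 rad flatter than the deck: upper edge on the deck, this edge 8 mm off it.
- strip_4: Brass liner strip, 150 mm long (y), 66 wide (x), 5 thick, about 0.16 kg, for line 4 from the bottom. Not present in every run. Lies flat, fin up. Origin: centre of its underside; -x is its lower edge, +x its upper (goes under the next strip). Lifting fin 12 mm thick (y), 26 long (x), centred at x = -13 mm, y = 0, from z = 5 to 31 mm.
- strip_4_low (a point): Middle of this strip's lower edge, on its underside (x = -33 mm of the strip); belongs on its line. Lapped, the strip lies 0.12 rad flatter than the deck: upper edge on the deck, this edge 8 mm off it.
- clamp_A: Steel locking clamp like large scissors-handled forceps, lying flat, 135 mm long, 0.13 kg. Origin on the underside below the pivot; x points to the jaw tips, z up. At the pivot stands a square boss, 22 x 22 mm, 30 mm high (the place to grip); the arms are 10 mm high and the two finger rings lie 60 mm back at -x.
- clamp_A_arm (a joint): How far the clamp's jaws stand open, rad: under 0.06 is ratcheted shut, over 0.3 is open. The stiff pivot stays as it is. Open, the ring on the -y side reaches 55 mm to -y of the boss; shut, the rings reach 28 mm to each side.
- clamp_B: Steel locking clamp like large scissors-handled forceps, lying flat, 135 mm long, 0.13 kg. Not present in every run. Origin on the underside below the pivot; x points to the jaw tips, z up. At the pivot stands a square boss, 22 x 22 mm, 30 mm high (the place to grip); the arms are 10 mm high and the two finger rings lie 60 mm back at -x.
- clamp_B_arm (a joint): How far the clamp's jaws stand open, rad: under 0.06 is ratcheted shut, over 0.3 is open. The stiff pivot stays as it is. Open, the ring on the -y side reaches 55 mm to -y of the boss; shut, the rings reach 28 mm to each side.
- clamp_C: Steel locking clamp like large scissors-handled forceps, lying flat, 135 mm long, 0.13 kg. Not present in every run. Origin on the underside below the pivot; x points to the jaw tips, z up. At the pivot stands a square boss, 22 x 22 mm, 30 mm high (the place to grip); the arms are 10 mm high and the two finger rings lie 60 mm back at -x.
- clamp_C_arm (a joint): How far the clamp's jaws stand open, rad: under 0.06 is ratcheted shut, over 0.3 is open. The stiff pivot stays as it is. Open, the ring on the -y side reaches 55 mm to -y of the boss; shut, the rings reach 28 mm to each side.
- steel_tray: Deep steel tray, fixed, 160 x 160 mm, 36 mm high, walls and floor 4 mm. Origin at the centre of its underside. For shut clamps.
- wood_tray: Shallow wooden tray, fixed, 160 x 160 mm, 22 mm high, walls and floor 6 mm. Origin at the centre of its underside. For open clamps.
- compound_bar: Bystander, leave alone: brown polishing-compound bar 70 x 35 x 28 mm; origin at the centre of its underside.
- buff_wheel: Bystander, leave alone: buffing wheel lying flat, 100 mm across; origin at the centre of its underside.
- jar: Bystander, leave alone: white jar 85 mm tall; origin at the centre of its underside.
- carton: Bystander, leave alone: cardboard carton 70 x 140 x 50 mm; origin at the centre of its underside.
- mandrel: Bystander, leave alone: upright steel ring cone 90 mm tall; origin at the centre of its underside.
- mug: Bystander, leave alone: white mug; origin at the centre of its underside.

How it is judged:
On the way, in this order (a step that is already met when the one before it is completed fails the run):
1. strip 1 lies at line 1 on the deck, released (x of strip_1_low in the frame of deck between 0.007 and 0.023 m and y of strip_1_low in the frame of deck between -0.012 and 0.012 m and angle between the y axis of strip_1 and the y axis of deck, either way round below 0.12 rad and x of strip_1 in the frame of deck above 0.037 m and z of strip_1 in the frame of deck below 0.004 m and angle between strip_1's own z axis and vertical below 0.6 rad and contact force between the fingers and strip_1 below 0.1 N and linear speed of strip_1 below 0.02 m/s and z of strip_1_low in the frame of deck below 0.005 m), for 0.3 s.
2. strip 2 lies at line 2, lapped over the strip below, released (x of strip_2_low in the frame of deck between 0.049 and 0.065 m and y of strip_2_low in the frame of deck between -0.012 and 0.012 m and angle between the y axis of strip_2 and the y axis of deck, either way round below 0.12 rad and x of strip_2 in the frame of deck above 0.079 m and z of strip_2 in the frame of deck below 0.0065 m and angle between strip_2's own z axis and vertical below 0.6 rad and contact force between the fingers and strip_2 below 0.1 N and linear speed of strip_2 below 0.02 m/s and z of strip_2_low in the frame of deck between 0.004 and 0.013 m), for 0.3 s.
3. strip 3 lies at line 3, lapped over the strip below, released (x of strip_3_low in the frame of deck between 0.091 and 0.107 m and y of strip_3_low in the frame of deck between -0.012 and 0.012 m and angle between the y axis of strip_3 and the y axis of deck, either way round below 0.12 rad and x of strip_3 in the frame of deck above 0.121 m and z of strip_3 in the frame of deck below 0.0065 m and angle between strip_3's own z axis and vertical below 0.6 rad and contact force between the fingers and strip_3 below 0.1 N and linear speed of strip_3 below 0.02 m/s and z of strip_3_low in the frame of deck between 0.004 and 0.013 m), for 0.3 s.
4. strip 4 lies at line 4, lapped over the strip below, released (x of strip_4_low in the frame of deck between 0.133 and 0.149 m and y of strip_4_low in the frame of deck between -0.012 and 0.012 m and angle between the y axis of strip_4 and the y axis of deck, either way round below 0.12 rad and x of strip_4 in the frame of deck above 0.163 m and z of strip_4 in the frame of deck below 0.0065 m and angle between strip_4's own z axis and vertical below 0.6 rad and contact force between the fingers and strip_4 below 0.1 N and linear speed of strip_4 below 0.02 m/s and z of strip_4_low in the frame of deck between 0.004 and 0.013 m), for 0.3 s.
At the end, for the whole second after the job is handed in: Strips fin up, lower edge within 8 mm of own line, centred within 12 mm, square within 0.12 rad, upper edge on the deck, lower edge on the strip below; shut clamps flat in the steel tray, open ones in the wooden (boss within 70 mm of centre each way), jaws as found; all released, at rest (all of step 1 and all of step 2 and all of step 3 and all of step 4 and x of clamp_A in the frame of steel_tray between -0.07 and 0.07 m and y of clamp_A in the frame of steel_tray between -0.07 and 0.07 m and z of clamp_A in the frame of steel_tray between -0.002 and 0.014 m and angle between each of clamp_A, clamp_B, clamp_C's own z axis and vertical below 0.15 rad and linear speed of each of clamp_A, clamp_B, clamp_C below 0.02 m/s and contact force between the fingers and clamp_A below 0.1 N and value of joint each of clamp_A_arm, clamp_C_arm below 0.12 rad and x of clamp_B in the frame of wood_tray between -0.07 and 0.07 m and y of clamp_B in the frame of wood_tray between -0.07 and 0.07 m and z of clamp_B in the frame of wood_tray between -0.002 and 0.014 m and contact force between the fingers and clamp_B below 0.1 N and value of joint clamp_B_arm above 0.25 rad and x of clamp_C in the frame of steel_tray between -0.07 and 0.07 m and y of clamp_C in the frame of steel_tray between -0.07 and 0.07 m and z of clamp_C in the frame of steel_tray between -0.002 and 0.014 m and contact force between the fingers and clamp_C below 0.1 N); the robot touches nothing.
It fails at once if another thing on the bench is pushed more than 40 mm or knocked over (distance of any of compound_bar, buff_wheel, jar, carton, mandrel, mug from where it was at the start of the episode above 0.04 m or angle between any of compound_bar, buff_wheel, jar, carton, mandrel, mug's own z axis and vertical above 0.5 rad).
Of strip_4, clamp_B, clamp_C only 2 to 3 are there at a start; the rules pass over those that are not, and their reading is None.
At some moment in a run one of clamp_A, clamp_B, clamp_C may be knocked a few centimetres aside while the robot is not near it.
Once in a run the grip may slacken for a moment while it holds something.
It also fails if it takes over 210 s, if anything falls off the work surface, if the arm or the gripper's body presses on something with over 40 N, if the wrist force passes 120 N, or if a joint passes its speed limit or range.

## Working session

There is one attempt and no reset: what is moved stays moved. The work goes in short steps, Python scripts to look and compute and a shell command to move; the robot and the scene stay as the last step left them, time stands still between calls to the robot, and variables do not carry over. Pictures are saved under pics/ and viewed, at most 15 in all, crops included, and the job is handed in when it is done.

```bash
mkdir -p pics; ls; python3 - <<'E'
from station import telemetry, optics
import cv2, numpy as np
print(telemetry.get_obs())
for n in ["side","top"]:
    d=optics.get_image(n); cv2.imwrite(f"pics/{n}0.png",d["image"][:,:,::-1])
    np.savez(f"{n}0.npz",**d)
    print(n,{k:v for k,v in d.items() if k not in("image","depth")}, (d["depth"]>0).mean())
E
```

```text
pics
{'t': 0.0, 'q': array([ 1.07598845e+00,  5.33286881e-02,  1.61432598e+00,  8.00662758e-06,
        1.47600539e+00, -1.18993375e-01]), 'dq': array([ 1.06087104e-03,  1.12705266e-03,  1.63140098e-04, -2.45455164e-03,
        1.33883031e-03,  7.78542992e-05]), 'effort': array([-1.59266501e-04, -3.93662918e+01, -3.70184863e+01, -4.67074324e-05,
        6.68566834e-03,  2.38504145e-05]), 'tool_pos': array([0.22908257, 0.58081778, 0.23006139]), 'tool_rot': array([-0.58674297, -3.08566944,  0.00309133]), 'contact_force': array([-0.50768446,  0.43954032, -0.25412519]), 'wrist_torque': array([ 0.02184073,  0.0061871 , -0.01200858]), 'grip_force': 0.0, 'opening': 0.08533541138904502}
side {'fx': 479.59055050637687, 'fy': 479.59055050637687, 'cx': 316.1741853626706, 'cy': 209.34071327135376, 'dist_coeffs': array([-0.13402078,  0.        ,  0.        ,  0.        ,  0.        ]), 'rvec': array([ 2.11489962, -0.56160076,  0.26449227]), 'tvec': array([-0.52525445,  0.21046471,  1.14952556])} 0.99569921875
top {'fx': 383.7509922701108, 'fy': 383.7509922701108, 'cx': 317.87587530420745, 'cy': 195.62422581562458, 'dist_coeffs': array([-0.04270124,  0.        ,  0.        ,  0.        ,  0.        ]), 'rvec': array([ 2.17719349, -2.17211427,  0.1193323 ]), 'tvec': array([-0.00464489,  0.6121039 ,  1.11822531])} 0.99582421875
```

View pics/top0.png

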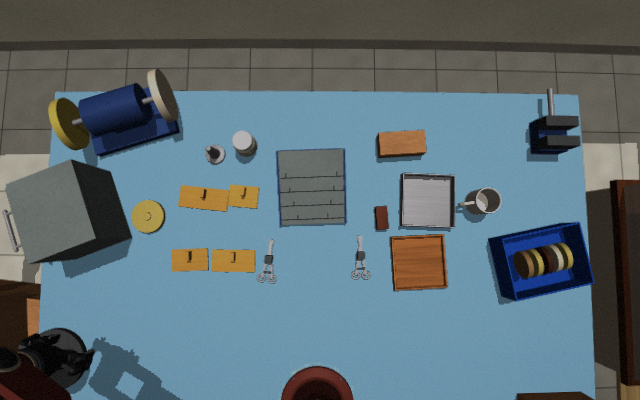

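View pics/side0.png

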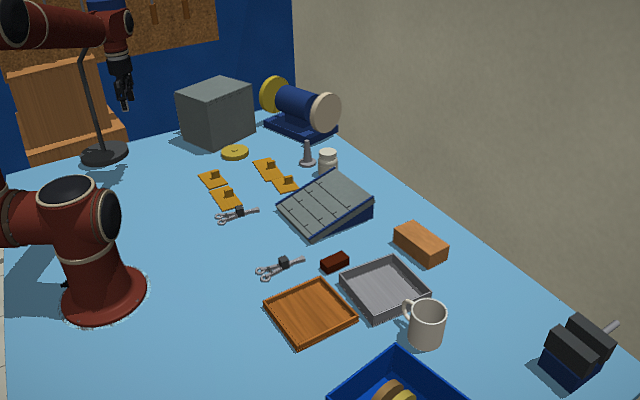

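The top view shows the deck at about (311,187) and four strips at (203,198), (243,196), (190,260) and (233,261). Two clamps sit at (268,260) and (361,258), the steel tray at (427,200) and the wooden tray at (418,262).

```bash
cat > h.py <<'E'
import numpy as np, cv2
from scipy.spatial.transform import Rotation as R
def cam(d):
    K=np.array([[d["fx"],0,d["cx"]],[0,d["fy"],d["cy"]],[0,0,1]],float)
    M=cv2.Rodrigues(np.array(d["rvec"],float))[0]; return K,np.array(d["dist_coeffs"],float),M,np.array(d["tvec"],float)
def ray(d,px):
    K,D,M,t=cam(d); u=cv2.undistortPoints(np.array(px,float).reshape(-1,1,2),K,D).reshape(-1,2)
    v=np.c_[u,np.ones(len(u))]@M; return -M.T@t,v
def onz(d,px,z):
    c,v=ray(d,px); s=(z-c[2])/v[:,2]; return c+v*s[:,None]
def cloud(d):
    h,w=d["depth"].shape; g=np.stack(np.meshgrid(np.arange(w),np.arange(h)),-1).reshape(-1,2)
    c,v=ray(d,g); return (c+v*d["depth"].reshape(-1,1)).reshape(h,w,3)  # v has unit z in camera
def proj(d,P):
    K,D,M,t=cam(d); return cv2.projectPoints(np.array(P,float).reshape(-1,1,3),cv2.Rodrigues(M)[0],t,K,D)[0].reshape(-1,2)
E
python3 - <<'E'
from h import *
d=dict(np.load("top0.npz")); P=cloud(d); im=d["image"]
hsv=cv2.cvtColor(im,cv2.COLOR_RGB2HSV)
for n,(x0,y0,x1,y1) in dict(strips=(165,170,262,285)).items():
    m=np.zeros(im.shape[:2],np.uint8); m[y0:y1,x0:x1]=((hsv[y0:y1,x0:x1,1]>120)&(hsv[y0:y1,x0:x1,0]<35))*255
    for c in cv2.findContours(m,cv2.RETR_EXTERNAL,cv2.CHAIN_APPROX_NONE)[0]:
        if cv2.contourArea(c)<100: continue
        print("px",cv2.boundingRect(c))
        w=onz(d,c.reshape(-1,2),0.005)[:,:2].astype(np.float32)*1000; print(cv2.minAreaRect(w))
        f=np.zeros_like(m); cv2.drawContours(f,[c],-1,255,-1); q=P[(f>0)&(P[...,2]>0.024)]; print("fin",q[:,:3].mean(0),len(q), "z",np.median(P[f>0][:,2]))
# deck
print("deck z", [P[y,x].round(4) for y,x in [(222,311),(205,311),(187,311),(160,311),(187,283),(187,340)]])
print("trays",[P[y,x].round(4) for y,x in [(200,427),(262,418),(100,300),(320,300)]])
c=im[120:300,160:480,::-1]; cv2.imwrite("pics/c1.png",cv2.resize(c,None,fx=2.5,fy=2.5,interpolation=cv2.INTER_CUBIC))
E
```

```text
px (212, 250, 43, 22)
((417.5495300292969, 252.10678100585938), (62.710506439208984, 127.60692596435547), 0.2518138289451599)
fin [0.43721875 0.2344213  0.10526585] 45 z 0.004284678557439525
px (172, 248, 36, 23)
((420.407470703125, 383.7559509277344), (63.45676803588867, 107.91063690185547), 3.2838149070739746)
fin [0.43678995 0.3603197  0.10575437] 45 z 0.0042013293047789
px (179, 185, 80, 26)
((607.6216430664062, 300.87384033203125), (76.55481719970703, 242.79660034179688), 1.311769962310791)
fin [0.61395135 0.27180887 0.10738719] 74 z 0.004451261152409569
deck z [array([0.5335, 0.0172, 0.0217]), array([0.5836, 0.0172, 0.0353]), array([0.6359, 0.0173, 0.0484]), array([0.7123, 0.0174, 0.0713]), array([0.635 , 0.0995, 0.0539]), array([ 0.6365, -0.0686,  0.0452])]
trays [array([ 0.602 , -0.3389,  0.0061]), array([ 0.4134, -0.3074,  0.004 ]), array([ 9.188e-01,  5.360e-02, -2.000e-04]), array([ 0.2408,  0.0493, -0.0024])]
```

View pics/c1.png

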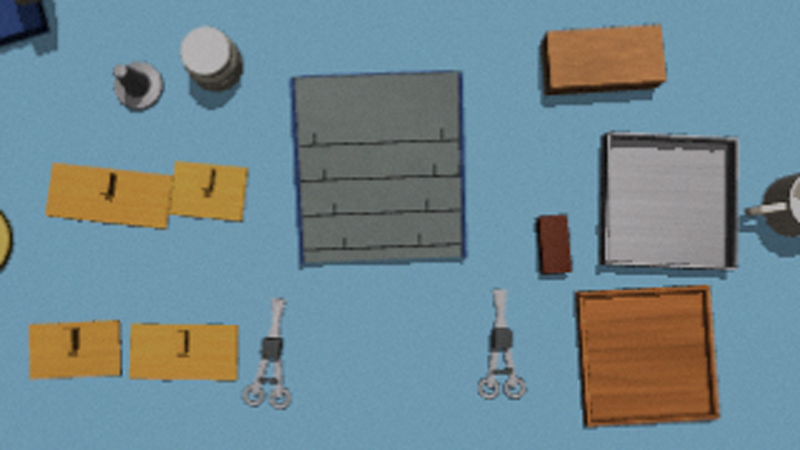

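The crop shows both clamps with shut rings (about 18 px or 50 mm apart) and the deck with its lines and ticks. The strips' fins look displaced toward image-up, so I'll work that out exactly.

```bash
cat >> h.py <<'E'
def plan(pos,Rt,o=None):
    from station import telemetry
    o=o or telemetry.get_obs(); R0=R.from_rotvec(o["tool_rot"])
    s=R0.inv().apply(np.array(pos)-o["tool_pos"])/0.3; r=(R0.inv()*Rt).as_rotvec()/np.radians(30)
    print("turn",r.round(3),"shift",s.round(4))
def down(yaw,pitch=0):  # yaw = angle of tool y in world (deg); pitch>0: tilts object's +x edge up (slope)
    y=np.radians(yaw); Y=np.array([np.cos(y),np.sin(y),0]); Z=np.array([0,0,-1.]); X=np.cross(Y,Z)
    B=R.from_matrix(np.c_[X,Y,Z]); return R.from_rotvec([0,-pitch,0])*B
E
python3 - <<'E'
from h import *
d=dict(np.load("top0.npz")); P=cloud(d); im=d["image"]
print("campos",ray(d,[[0,0]])[0])
for b in [(212,250,43,22),(172,248,36,23),(179,185,50,26),(230,185,29,26)]:
    x,y,w,h=b; Q=P[y:y+h,x:x+w].reshape(-1,3); f=Q[(Q[:,2]>0.025)&(Q[:,2]<.036)]
    print(b,"fin",np.median(f,0).round(4),f.min(0).round(3),f.max(0).round(3),len(f))
# deck plane
Q=P[155:222,284:340].reshape(-1,3); A=np.c_[Q[:,:2],np.ones(len(Q))]; k=np.linalg.lstsq(A,Q[:,2],rcond=None)[0]; print("plane",k,np.arctan(np.hypot(*k[:2])),np.degrees(np.arctan2(k[1],k[0])))
plan([0.46,0.25,0.40],down(90)); plan([0.55,0.02,0.40],down(90))
E
```

```text
campos [0.49741881 0.00773831 1.17372708]
(212, 250, 43, 22) fin [0.4322 0.2511 0.029 ] [0.42  0.245 0.025] [0.444 0.256 0.034] 36
(172, 248, 36, 23) fin [0.4319 0.3859 0.0294] [0.42  0.379 0.025] [0.444 0.393 0.033] 41
(179, 185, 50, 26) fin [0.6193 0.3446 0.0306] [0.607 0.339 0.025] [0.631 0.354 0.035] 36
(230, 185, 29, 26) fin [0.6254 0.2242 0.0304] [0.614 0.219 0.026] [0.638 0.23  0.035] 29
plane [ 0.08932465 -0.00578617 -0.00275567] 0.08927393253123081 -3.706264290745809
turn [-0.003 -0.001 -0.718] shift [-1.1206 -0.7446 -0.5649]
turn [-0.003 -0.001 -0.718] shift [-1.681  -1.3476 -0.5639]
```

```bash
python3 -m pendant '[0,0,-0.718,-0.95,-0.745,-0.565,0.4, 0,0,-0.718,-0.95,-0.745,-0.565,0.4, 0,0,-0.718,-0.95,-0.745,-0.565,0.4, 0,0,-0.718,-0.95,-0.745,-0.565,0.4, 0,0,-0.718,-0.95,-0.745,-0.565,0.4, 0,0,-0.718,-0.95,-0.745,-0.565,0.4, 0,0,-0.718,-0.95,-0.745,-0.565,0.4, 0,0,-0.718,-0.95,-0.745,-0.565,0.4]' 60
python3 - <<'E'
from h import *
from station import optics
d=optics.get_image("wrist"); np.savez("w1.npz",**d); cv2.imwrite("pics/w1.png",d["image"][:,:,::-1])
c,v=ray(d,[[320,200]]);print("cam",c,v, onz(d,[[0,0],[639,0],[0,399],[639,399]],0).round(3).tolist())
E
```

```text
t: 1.1
tool_pos: [0.4133, 0.2678, 0.4016]
tool_rot: [0.005, 3.14, 0.001]
contact_force: [-0.3, 0.7, -0.3]
opening: 0.0342
grip_force: 0.0
cam [0.34231877 0.2678738  0.54478508] [[ 0.27262222  0.02232882 -0.96211318]] [[0.18, -0.205, 0.0], [0.18, 0.768, 0.0], [0.947, -0.418, 0.0], [0.957, 0.992, 0.0]]
```

View pics/w1.png

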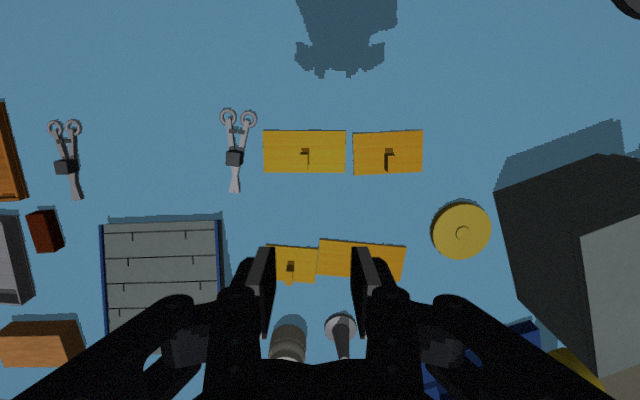

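The wrist view shows strips at (304,151), (387,152), (290,262) and (362,260), and the deck at left with lines at rows of about 232–308. Both clamps are shut, at (235,157) and (65,166).

```bash
cat > deck.py <<'E'
from h import *
T=np.tan(0.28)
def onplane(d,px,o,yaw):
    c,v=ray(d,px); u=np.array([np.cos(yaw),np.sin(yaw)])
    # z-0.02 = T*((p-o).u)
    n=np.array([-T*u[0],-T*u[1],1.]); p0=np.array([o[0],o[1],0.02]); s=((p0-c)@n)/(v@n); return c+v*s[:,None]
def to_deck(P,o,yaw):
    u=np.array([np.cos(yaw),np.sin(yaw)]);w=np.array([-u[1],u[0]]); q=P[:,:2]-o
    return np.c_[q@u/np.cos(.28),q@w]
def frame(o,yaw): 
    u=np.array([np.cos(yaw)*np.cos(.28),np.sin(yaw)*np.cos(.28),np.sin(.28)]);y=np.array([-np.sin(yaw),np.cos(yaw),0]);return np.c_[u,y,np.cross(u,y)]
E
python3 - <<'E'
from deck import *
for name,f,hi in (("top","top0.npz",None),("wrist","w1.npz",(100,225,210,320))):
    d=dict(np.load(f)); g=cv2.cvtColor(d["image"],cv2.COLOR_RGB2GRAY)
    bh=cv2.morphologyEx(g,cv2.MORPH_BLACKHAT,np.ones((7,7),np.uint8)).astype(float)
    o=np.array([0.527,0.018]);yaw=np.radians(1)
    for it in range(8):
        ys,xs=np.mgrid[0:400,0:640]; px=np.c_[xs.ravel(),ys.ravel()]
        D=to_deck(onplane(d,px,o,yaw),o,yaw); wv=bh.ravel()*(bh.ravel()>12)
        if hi: wv=wv*((px[:,0]<212)&(px[:,1]<318))
        e=[];ye=[]
        for L in (.015,.057,.099,.141):
            s=(abs(D[:,0]-L)<(.016 if it<2 else .006))&(abs(D[:,1])<.085)&(wv>0)
            if s.sum()<10: e.append([np.nan]*2);continue
            e.append(np.polyfit(D[s,1],D[s,0]-L,1,w=np.sqrt(wv[s])))
        e=np.array(e); yaw-=np.nanmean(e[:,0])*-1*-1; 
        o=o+np.nanmean(e[:,1])*np.array([np.cos(yaw),np.sin(yaw)])*np.cos(.28)
    print(name,o,np.degrees(yaw),"resid mm",(e*1000).round(1).tolist())
    # ticks: just above each line
    for L in (.015,.057,.099,.141):
        s=(D[:,0]>L+.004)&(D[:,0]<L+.011)&(abs(D[:,1])<.09)&(wv>0)
        print("  ticks L",L,[(round(np.average(D[t,1],weights=wv[t])*1000,1),t.sum()) for t in (s&(D[:,1]<0),s&(D[:,1]>0)) if t.sum()])
    # deck side edges: grey mask (low saturation) extents
    hsv=cv2.cvtColor(d["image"],cv2.COLOR_RGB2HSV); m=(hsv[...,1].ravel()<60)
    for x in (.03,.08):
        s=(abs(D[:,0]-x)<.006)&(abs(D[:,1])<.11)&m; print("  side",x,D[s,1].min().round(4),D[s,1].max().round(4))
    s=(abs(D[:,1])<.07)&(abs(D[:,0])<.05)&m; print("  low",np.percentile(D[s,0],[0,1]).round(4))
# strips
for f in("top0.npz","w1.npz"):
    d=dict(np.load(f)); P=cloud(d); hsv=cv2.cvtColor(d["image"],cv2.COLOR_RGB2HSV)
    ok=(hsv[...,1]>120)&(hsv[...,0]<35)
    ys,xs=np.mgrid[0:400,0:640]; W=onz(d,np.c_[xs.ravel(),ys.ravel()],.005)
    for n,(cx,cy,l) in {3:(.4176,.2521,130),2:(.4204,.3838,110),4:(.607,.345,150),1:(.612,.224,90)}.items():
        # lower edge line (near robot): per column min x
        s=ok.ravel()&(abs(W[:,0]-cx)<.05)&(abs(W[:,1]-cy)<l/2000-.008)
        b=np.round(W[s,1]/.004); yy=[];lo=[];hi=[]
        for k in np.unique(b): q=W[s][b==k]; yy.append(q[:,1].mean());lo.append(q[:,0].min());hi.append(q[:,0].max())
        a=np.polyfit(yy,lo,1); a2=np.polyfit(yy,hi,1)
        Q=P.reshape(-1,3); F=Q[(abs(Q[:,0]-cx-.013)<.03)&(abs(Q[:,1]-cy)<.03)&(Q[:,2]>.024)&(Q[:,2]<.036)]
        print(f,n,"slope lo/hi deg",np.degrees(np.arctan([a[0],a2[0]])).round(1),"x lo/hi at cy",np.polyval(a,cy).round(4),np.polyval(a2,cy).round(4),"fin med",np.median(F,0).round(4),len(F), "mid minmax",((F.min(0)+F.max(0))/2).round(4) if len(F) else "")
        s=ok.ravel()&(abs(W[:,0]-cx)<.02)&(abs(W[:,1]-cy)<.1); print("   yext",W[s,1].min().round(4),W[s,1].max().round(4))
E
```

```text
top [0.52975425 0.0180768 ] 2.366783878526968 resid mm [[3.1, 0.1], [-1.7, -0.0], [-1.2, 0.0], [-0.2, -0.0]]
  ticks L 0.015 [(np.float64(-50.7), np.int64(4)), (np.float64(55.2), np.int64(7))]
  ticks L 0.057 [(np.float64(-60.9), np.int64(4)), (np.float64(63.1), np.int64(8))]
  ticks L 0.099 [(np.float64(-71.1), np.int64(4)), (np.float64(71.4), np.int64(10))]
  ticks L 0.141 [(np.float64(-81.0), np.int64(6)), (np.float64(71.8), np.int64(8))]
  side 0.03 -0.1009 0.0877
  side 0.08 -0.0991 0.0881
  low [-0.0005 -0.    ]
wrist [0.52806731 0.01804005] 2.3405458823283003 resid mm [[1.8, -0.1], [-1.7, -0.1], [-0.2, -0.1], [0.4, 0.3]]
  ticks L 0.015 [(np.float64(-49.6), np.int64(13)), (np.float64(40.5), np.int64(14))]
  ticks L 0.057 [(np.float64(-59.4), np.int64(8)), (np.float64(50.7), np.int64(9))]
  ticks L 0.099 [(np.float64(-69.5), np.int64(12)), (np.float64(60.9), np.int64(12))]
  ticks L 0.141 [(np.float64(-53.9), np.int64(37)), (np.float64(35.6), np.int64(42))]
  side 0.03 -0.0989 0.1
  side 0.08 -0.0994 0.1006
  low [-0.001  -0.0004]
top0.npz 3 slope lo/hi deg [ 1.4 -0.2] x lo/hi 
[... 513 characters left out ...]
03] 31 mid minmax [0.626  0.2245 0.0298]
   yext 0.18 0.324
w1.npz 3 slope lo/hi deg [0.2 0.7] x lo/hi at cy 0.3838 0.4475 fin med [0.4287 0.2546 0.0315] 144 mid minmax [0.429  0.2546 0.0317]
   yext 0.1527 0.3521
w1.npz 2 slope lo/hi deg [-2.8 -2.7] x lo/hi at cy 0.3854 0.4495 fin med [0.4299 0.3875 0.0316] 159 mid minmax [0.4305 0.3874 0.0314]
   yext 0.2848 0.4424
w1.npz 4 slope lo/hi deg [ 6.  -1.3] x lo/hi at cy 0.5706 0.6319 fin med [nan nan nan] 0 mid minmax 
   yext 0.2459 0.4275
w1.npz 1 slope lo/hi deg [ 4.8 -8.5] x lo/hi at cy 0.577 0.6474 fin med [0.6219 0.2269 0.0314] 117 mid minmax [0.6241 0.2275 0.0295]
   yext 0.1484 0.324
  return _methods._mean(a, axis=axis, dtype=dtype,
  ret = um.true_divide(
```

```bash
python3 -c "
from h import *
plan([0.6235,0.2255,0.16],down(85))"
```

```text
turn [ 0.001 -0.001  0.164] shift [-0.7035 -0.143   0.8016]
```

```bash
python3 -m pendant '[0,0,0.164,-0.7035,-0.143,0.80,0.4, 0,0,0.164,-0.7035,-0.143,0.80,0.4, 0,0,0.164,-0.7035,-0.143,0.80,0.4, 0,0,0.164,-0.7035,-0.143,0.80,0.4, 0,0,0.164,-0.7035,-0.143,0.80,0.4, 0,0,0.164,-0.7035,-0.143,0.80,0.4, 0,0,0.164,-0.7035,-0.143,0.80,0.4, 0,0,0.164,-0.7035,-0.143,0.80,0.4]'
cat > look.py <<'E'
import sys
from h import *
from station import optics
n=sys.argv[1]; d=optics.get_image("wrist"); np.savez(n+".npz",**d); cv2.imwrite(f"pics/{n}.png",d["image"][:,:,::-1])
E
cat > fin.py <<'E'
# strip near (cx,cy): depth points of fin top, edges of plate
import sys
from h import *
n,cx,cy=sys.argv[1],float(sys.argv[2]),float(sys.argv[3]); d=dict(np.load(n+".npz")); P=cloud(d).reshape(-1,3)
F=P[(abs(P[:,0]-cx)<.03)&(abs(P[:,1]-cy)<.03)&(P[:,2]>.022)&(P[:,2]<.045)]
print("n",len(F),"z",np.percentile(F[:,2],[5,50,95]).round(4))
t=F[abs(F[:,2]-np.percentile(F[:,2],80))<.003]
print("top centre",t[:,:2].mean(0).round(4),"rect mm",cv2.minAreaRect((t[:,:2]*1000).astype(np.float32)))
B=P[(abs(P[:,0]-cx)<.06)&(abs(P[:,1]-cy)<.035)&(P[:,2]>.002)&(P[:,2]<.009)]
E
python3 look.py w2; python3 fin.py w2 .6235 .2255
```

```text
t: 2.15
tool_pos: [0.6236, 0.2273, 0.1634]
tool_rot: [0.132, 3.136, 0.002]
contact_force: [0.0, -0.1, -0.1]
opening: 0.0341
grip_force: 0.0
n 450 z [0.0295 0.0316 0.0328]
top centre [0.6238 0.2267] rect mm ((624.1065673828125, 226.73321533203125), (10.96200180053711, 26.089616775512695), 85.13287353515625)
```

View pics/w2.png

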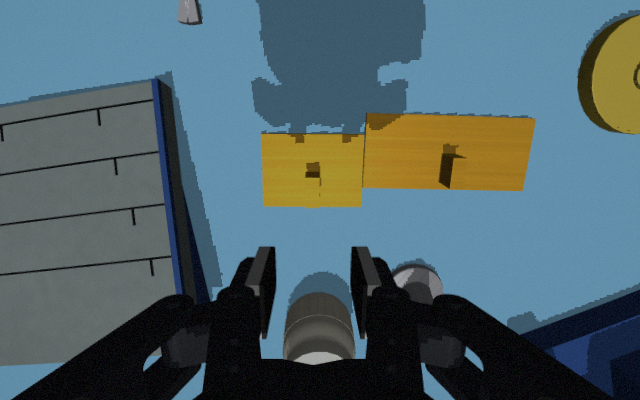

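```bash
python3 -c "
from h import *
from station import telemetry as t
print(t.get_obs()['tool_pos'])
plan([0.6241,0.2267,0.008],down(85))"
```

```text
[0.62376122 0.22719385 0.16374091]
turn [0.003 0.007 0.005] shift [ 0.0007 -0.0023  0.5191]
```

```bash
python3 -m pendant '[0,0,0,0,-0.002,0.3,0.4, 0,0,0,0,-0.002,0.48,0.4, 0,0,0,0,-0.002,0.48,0.4, 0,0,0,0,-0.002,0.48,0.4, 0,0,0,0,-0.002,0.48,0.4, 0,0,0,0,-0.002,0.48,0.4]'; python3 -c "
from h import *
plan([0.6241,0.2267,0.008],down(85))"
```

```text
t: 2.95
tool_pos: [0.6258, 0.226, 0.0203]
tool_rot: [0.134, 3.133, 0.002]
contact_force: [-0.5, 0.5, 0.1]
opening: 0.0338
grip_force: 0.0
turn [0.003 0.01  0.003] shift [0.006  0.0018 0.041 ]
```

```bash
python3 -m pendant '[0,0.01,0,0.005,0,0.038,0.4, 0,0.01,0,0.005,0,0.038,0.4, 0,0.01,0,0.005,0,0.038,0.4, 0,0.01,0,0.005,0,0.038,0, 0,0.01,0,0.005,0,0.038,0, 0,0.01,0,0.005,0,0.038,0, 0,0.01,0,0.005,0,0.038,0, 0,0.01,0,0.005,0,0.038,0]' 70
```

```text
t: 3.95
tool_pos: [0.6222, 0.2256, 0.0057]
tool_rot: [-0.134, -3.134, -0.001]
contact_force: [0.6, 0.1, 1.9]
opening: 0.0109
grip_force: 70.5
```

```bash
python3 -m pendant '[0,0,0,0,0,-0.2,0, 0,0,0,0,0,-0.45,0, 0,0,0,0,0,-0.45,0]' 70
python3 -m pendant '[0,0,1,0.138,-0.721,0,0, 0,0,1,0.138,-0.721,0,0, 0,0,1,0.138,-0.721,0,0, 0,0,1,0.138,-0.721,0,0]'
for i in 1 2; do python3 -m pendant '[0,0,1,0,0,0,0, 0,0,1,0,0,0,0, 0,0,1,0,0,0,0]'; python3 -m pendant '[0,0,1,0,0,0,0, 0,0,1,0,0,0,0, 0,0,1,0,0,0,0]'; done
python3 -m pendant '[0,0,0.75,0,0,0,0, 0,0,0.75,0,0,0,0, 0,0,0.75,0,0,0,0, 0,0,0.75,0,0,0,0]'
cat >> deck.py <<'E'
O=np.array([0.529,0.0130,0.020]); YAW=np.radians(2.35); F=frame(O[:2],YAW)
def place(fx,h,pitch,dx=0,dy=0,flip=True,zt=0.007):
    # tool at fin position fx along deck, h above; strip pitch given (absolute slope)
    B=R.from_euler('z',YAW)*R.from_euler('y',-pitch); p=O+F@np.array([fx,0,0])
    return p
def goal(low_x,low_z,slope,dfx=0.0,dy=0.0,lift=0.0,zt=0.007):
    # desired tool pose for a strip whose low edge is at deck (low_x,low_z), slope abs; tool offset from fin: dfx,dy; zt above underside
    B=R.from_euler('z',YAW)*R.from_euler('y',-slope)
    low=O+F@np.array([low_x,0,low_z]); pos=low+B.apply([0.020+dfx,dy,zt])+np.array([0,0,lift])
    return pos,B*R.from_matrix(np.array([[1,0,0],[0,-1,0],[0,0,-1.]]))
E
python3 -c "
from deck import *
from station import telemetry as t
o=t.get_obs(); print(o['tool_pos'],o['q'],o['opening'])
p,r=goal(.015,0,.28,lift=.08); print(p); plan(p,r)"
```

```text
t: 4.32
tool_pos: [0.6256, 0.2262, 0.1466]
tool_rot: [0.134, 3.135, 0.004]
contact_force: [-0.1, -0.1, 0.4]
opening: 0.0108
grip_force: 70.2
t: 4.82
tool_pos: [0.5606, 0.0112, 0.1384]
tool_rot: [-0.944, -2.987, 0.004]
contact_force: [-0.0, 0.2, -1.1]
opening: 0.0107
grip_force: 70.1
t: 5.2
tool_pos: [0.5614, 0.0134, 0.1384]
tool_rot: [-1.689, -2.639, 0.007]
contact_force: [0.2, -0.1, -2.2]
opening: 0.0107
grip_force: 70.1
t: 5.58
tool_pos: [0.5615, 0.0136, 0.1384]
tool_rot: [-2.315, -2.114, 0.01]
contact_force: [0.2, 0.6, -1.9]
opening: 0.0106
grip_force: 70.1
t: 5.95
tool_pos: [0.5615, 0.0137, 0.1384]
tool_rot: [-2.785, -1.443, 0.012]
contact_force: [-0.1, -0.3, -1.3]
opening: 0.0107
grip_force: 70.1
t: 6.32
tool_pos: [0.5614, 0.0136, 0.1383]
tool_rot: [-3.066, -0.674, 0.014]
contact_force: [-1.1, -0.4, -1.4]
opening: 0.0111
grip_force: 70.1
t: 6.82
tool_pos: [0.5622, 0.0136, 0.1395]
tool_rot: [-3.14, -0.075, 0.011]
contact_force: [0.5, 1.1, -1.1]
opening: 0.0106
grip_force: 70.1
[0.56218806 0.01357599 0.13950012] [-1.08116466e-01 -1.65610564e-02  1.84041277e+00 -1.46934556e-04
  1.32494762e+00  1.41515703e+00] 0.01062007240127514
[0.56067579 0.01429992 0.11639984]
turn [-0.004  0.548  0.012] shift [-0.0044 -0.0026  0.077 ]
```

```bash
python3 -m pendant '[0,0.3,0.012,-0.004,-0.002,0,0, 0,0.548,0.012,-0.004,-0.002,0.04,0, 0,0.548,0.012,-0.004,-0.002,0.04,0, 0,0.548,0.012,-0.004,-0.002,0.04,0, 0,0.548,0.012,-0.004,-0.002,0.04,0]'; python3 look.py w3
cat > inhand.py <<'E'
import sys
from deck import *
from station import telemetry
d=dict(np.load(sys.argv[1]+".npz")); o=telemetry.get_obs(); Rt=R.from_rotvec(o["tool_rot"])
P=cloud(d); hsv=cv2.cvtColor(d["image"],cv2.COLOR_RGB2HSV)
m=(hsv[...,1]>120)&(hsv[...,0]>10)&(hsv[...,0]<35)&(hsv[...,2]>60)
Q=Rt.inv().apply(P[m]-o["tool_pos"])*1000; Q=Q[(abs(Q[:,2])<12)&(abs(Q[:,0])<70)&(abs(Q[:,1])<85)]
print("n",len(Q),"z med",np.median(Q[:,2]).round(1),"x",np.percentile(Q[:,0],[0.5,50,99.5]).round(1),"y",np.percentile(Q[:,1],[.5,99.5]).round(1))
pl=np.linalg.lstsq(np.c_[Q[:,:2],np.ones(len(Q))],Q[:,2],rcond=None)[0]; print("plane",pl.round(3))
xs=[];ys=[]
b=np.round(Q[:,1]/4)
for k in np.unique(b):
    q=Q[b==k]
    if len(q)>8: ys.append(q[:,1].mean()); xs.append(q[:,0].max())
print("upper edge: yaw,x",np.polyfit(ys,xs,1).round(3))
E
python3 inhand.py w3
```

```text
t: 7.45
tool_pos: [0.5633, 0.0139, 0.1303]
tool_rot: [-3.103, -0.061, -0.442]
contact_force: [-0.3, 0.9, -1.7]
opening: 0.0106
grip_force: 70.1
n 21043 z med -0.2 x [-18.   21.4  43.8] y [-44.6  44.4]
plane [ 0.011  0.002 -0.433]
upper edge: yaw,x [-1.0000e-03  4.3897e+01]
```

View pics/w3.png

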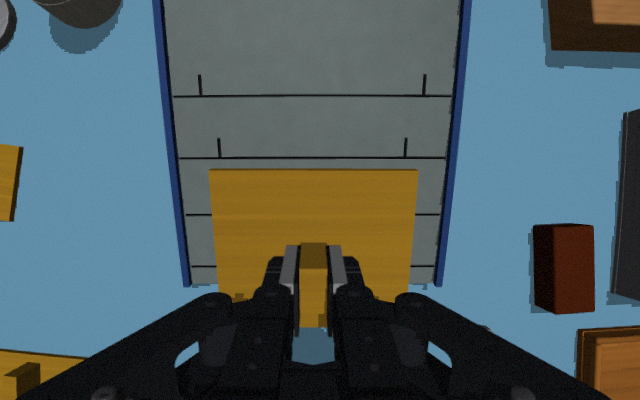

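The strip is square and centred in the gripper, with its upper edge at row 170. The lines show at rows 96, 158, 214 and 266, with ticks at (200,85), (424,85), (219,148) and (405,148). I'll cross-check the deck pose from these pixels.

```bash
cat > dl.py <<'E'
import sys
from deck import *
d=dict(np.load(sys.argv[1]+".npz")); Ls=[float(a) for a in sys.argv[2:]]
g=cv2.cvtColor(d["image"],cv2.COLOR_RGB2GRAY); bh=cv2.morphologyEx(g,cv2.MORPH_BLACKHAT,np.ones((9,9),np.uint8)).astype(float)
ys,xs=np.mgrid[0:400,0:640]; px=np.c_[xs.ravel(),ys.ravel()]
D=to_deck(onplane(d,px,O[:2],YAW),O[:2],YAW); wv=bh.ravel(); wv=wv*(wv>12)
for L in Ls:
    s=(abs(D[:,0]-L)<.007)&(abs(D[:,1])<.085)&(wv>0)
    a=np.polyfit(D[s,1],D[s,0]-L,1,w=np.sqrt(wv[s])); h=.045+(L-.015)/.042*.01
    c=[]
    for sg in(-1,1):
        t=(D[:,0]>L+.004)&(D[:,0]<L+.011)&(abs(D[:,1]-sg*h)<.008)&(wv>0); c.append(np.average(D[t,1],weights=wv[t])*1000 if t.any() else np.nan)
    print("L",L,"yaw err deg",np.degrees(-a[0]).round(2),"dx mm",(a[1]*1000).round(2),"ticks",np.round(c,1),"centre",np.mean(c).round(2))
E
python3 dl.py w3 .099 .141
python3 -c "
from deck import *
p,r=goal(.015,0,.28,dfx=.002,zt=.0047,lift=.02); print(p); plan(p,r)"
```

```text
L 0.099 yaw err deg 0.08 dx mm -0.67 ticks [-64.8  65.9] centre 0.51
L 0.141 yaw err deg 0.01 dx mm -0.46 ticks [-74.8  75.9] centre 0.54
[0.56323137 0.0144048  0.05474212]
turn [-0.001 -0.006 -0.004] shift [-0.0698 -0.0014  0.2413]
```

```bash
python3 -m pendant '[0,0,0,-0.035,0,0.12,0, 0,0,0,-0.07,-0.001,0.241,0, 0,0,0,-0.07,-0.001,0.241,0, 0,0,0,-0.07,-0.001,0.241,0, 0,0,0,-0.07,-0.001,0.241,0]'
python3 -c "
from deck import *
p,r=goal(.015,0,.28,dfx=.002,zt=.0047); plan(p,r)"
```

```text
t: 8.12
tool_pos: [0.5635, 0.0142, 0.056]
tool_rot: [-3.103, -0.06, -0.447]
contact_force: [0.1, 0.8, -1.1]
opening: 0.0105
grip_force: 70.0
turn [-0.    -0.011 -0.004] shift [-0.0209 -0.0006  0.0678]
```

```bash
python3 -m pendant '[0,-0.01,0,-0.01,0,0.03,0, 0,-0.01,0,-0.018,0,0.055,0, 0,-0.01,0,-0.02,0,0.063,0, 0,-0.01,0,-0.02,0,0.066,0, 0,-0.01,0,-0.02,0,0.066,0, 0,-0.01,0,-0.02,0,0.066,0]'
python3 -c "
from deck import *
p,r=goal(.015,0,.28,dfx=.002,zt=.0047); plan(p,r)"
```

```text
t: 8.88
tool_pos: [0.5612, 0.0144, 0.0353]
tool_rot: [-3.105, -0.061, -0.429]
contact_force: [-21.7, 0.1, 25.0]
opening: 0.011
grip_force: 74.8
turn [-0.002  0.01  -0.003] shift [0.0059 0.0004 0.0036]
```

```bash
python3 -m pendant '[0,0.01,0,0.004,0,-0.006,0, 0,0.01,0,0.004,0,-0.007,0, 0,0.01,0,0.004,0,-0.007,0.35, 0,0.01,0,0.004,0,-0.007,0.35, 0,0.01,0,0.004,0,-0.007,0.35, 0,0.01,0,0.004,0,-0.007,0.35, 0,0.01,0,0.004,0,-0.04,0.35, 0,0.01,0,0.004,0,-0.2,0.35, 0,0.01,0,0.004,0,-0.35,0.35, 0,0.01,0,0.004,0,-0.35,0.35,0,0.01,0,0.004,0,-0.35,0.35]'
python3 look.py w4
cat > placed.py <<'E'
import sys
from deck import *
d=dict(np.load(sys.argv[1]+".npz")); L=float(sys.argv[2]); hl=float(sys.argv[3])
P=cloud(d); hsv=cv2.cvtColor(d["image"],cv2.COLOR_RGB2HSV)
m=(hsv[...,1]>120)&(hsv[...,0]>10)&(hsv[...,0]<35)&(hsv[...,2]>60)
Q=(P[m]-O)@F*1000
Q=Q[(abs(Q[:,0]-L-33)<45)&(abs(Q[:,1])<95)]; p=Q[Q[:,2]<17]
p=p[p[:,0]>L-6]
print("n",len(p),"plate x",np.percentile(p[:,0],[.3,99.7]).round(1),"y",np.percentile(p[:,1],[.3,99.7]).round(1))
s=p[(abs(p[:,1])<hl-3)&(p[:,0]>L+36-8)]; print("plate plane z (x,y,1)",np.linalg.lstsq(np.c_[s[:,0]-L,s[:,1],np.ones(len(s))],s[:,2],rcond=None)[0].round(3))
e=[(q[:,1].mean(),q[:,0].max()) for k in range(-12,13) for q in [s[abs(s[:,1]-5*k)<2]] if len(q)>5]; e=np.array(e); a=np.polyfit(e[:,0],e[:,1],1); print("upper edge yaw deg, x",np.degrees(-a[0]).round(2),a[1].round(1),"want",L+66)
f=Q[(Q[:,2]>27)&(Q[:,2]<46)&(abs(Q[:,1])<20)]; 
if len(f): print("fin",np.percentile(f,[2,50,98],axis=0).round(1).tolist(),"want x",L+20)
E
python3 placed.py w4 15 45
```

```text
t: 10.25
tool_pos: [0.5336, 0.0133, 0.1341]
tool_rot: [-3.103, -0.06, -0.44]
contact_force: [-0.4, -0.3, -0.9]
opening: 0.0297
grip_force: 0.0
n 9836 plate x [13.4 78.9] y [-44.3  45.1]
plate plane z (x,y,1) [-1.500e-02  1.000e-03  6.707e+00]
upper edge yaw deg, x -0.25 78.9 want 81.0
fin [[20.7, -5.1, 28.5], [33.7, 0.7, 31.9], [45.8, 6.5, 33.3]] want x 35.0
```

View pics/w4.png

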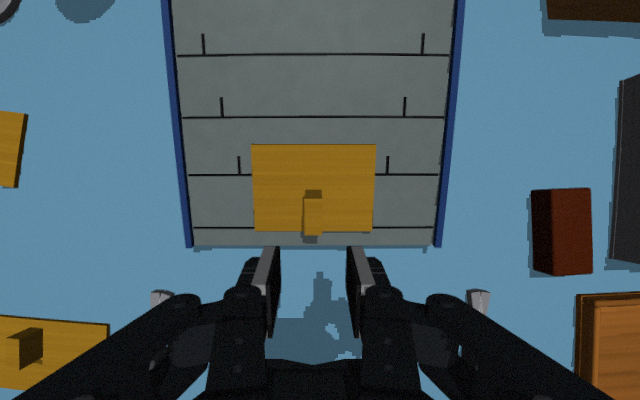

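Strip 1 is placed on its line. Next is strip 2.

```bash
python3 -m pendant '[0,-0.28,0,0,0,-0.05,0.4, 0,-0.54,0,0,0,-0.1,0.4, 0,-0.54,0,0,0,-0.1,0.4]'
for i in 1 2 3 ; do python3 -m pendant '[0,0,-1,0,0,0,0.4, 0,0,-1,0,0,0,0.4, 0,0,-1,0,0,0,0.4]' >/dev/null; python3 -m pendant '[0,0,-1,0,0,0,0.4, 0,0,-1,0,0,0,0.4, 0,0,-1,0,0,0,0.4]'|grep -E "tool"; done
python3 -c "
from h import *
plan([0.4302,0.3875,0.16],down(92.8))"
```

```text
t: 10.68
tool_pos: [0.5269, 0.0129, 0.1624]
tool_rot: [-3.139, -0.062, 0.001]
contact_force: [-1.5, -0.0, -0.6]
opening: 0.0342
grip_force: 0.0
tool_pos: [0.5239, 0.0131, 0.1603]
tool_rot: [-2.683, -1.629, 0.002]
tool_pos: [0.5239, 0.0131, 0.1603]
tool_rot: [-1.509, -2.752, -0.001]
tool_pos: [0.5239, 0.0131, 0.1603]
tool_rot: [0.069, -3.138, -0.003]
turn [ 0.004 -0.005 -0.009] shift [0.2569 1.2605 0.0044]
```

```bash
python3 -m pendant '[0,0,0,0.13,0.63,0,0.4, 0,0,0,0.13,0.63,0,0.4, 0,0,0,0.13,0.63,0,0.4, 0,0,0,0.13,0.63,0,0.4]' >/dev/null; python3 -m pendant '[0,0,0,0.127,0.63,0,0.4, 0,0,0,0.127,0.63,0,0.4, 0,0,0,0.127,0.63,0,0.4, 0,0,0,0.127,0.63,0,0.4, 0,0,0,0.127,0.63,0,0.4]'
python3 look.py w5; python3 fin.py w5 .4302 .3875;  python3 -c "
from h import *
plan([0.4302,0.3875,0.01],down(92.8))"
```

```text
t: 14.05
tool_pos: [0.4333, 0.3866, 0.162]
tool_rot: [0.061, -3.139, -0.0]
contact_force: [0.0, -0.7, 0.0]
opening: 0.0343
grip_force: 0.0
n 478 z [0.0277 0.0316 0.0328]
top centre [0.4306 0.3872] rect mm ((430.9695739746094, 387.0782165527344), (25.9838924407959, 11.609603881835938), 2.618637800216675)
turn [ 0.001 -0.004 -0.021] shift [0.0103 0.0049 0.5075]
```

```bash
python3 -m pendant '[0,0,-0.015,0.008,0.002,0.25,0.4, 0,0,-0.015,0.008,0.002,0.46,0.4, 0,0,-0.015,0.008,0.002,0.46,0.4, 0,0,-0.015,0.008,0.002,0.46,0.4, 0,0,-0.015,0.008,0.002,0.46,0.4]'; python3 -c "
from h import *
plan([0.431,0.3871,0.008],down(92.7))"
```

```text
t: 14.72
tool_pos: [0.4335, 0.3894, 0.0288]
tool_rot: [-0.072, 3.137, 0.007]
contact_force: [0.2, -0.0, -0.5]
opening: 0.034
grip_force: 0.0
turn [ 0.009  0.007 -0.002] shift [ 0.0091 -0.0074  0.0694]
```

```bash
python3 -m pendant '[0,0,0,0.003,-0.003,0.059,0.4, 0,0,0,0.003,-0.003,0.059,0.4, 0,0,0,0.003,-0.003,0.059,0.4, 0,0,0,0.003,-0.003,0.059,0.4, 0,0,0,0.003,-0.003,0.059,0.4]'; python3 -c "
from h import *
plan([0.431,0.3871,0.008],down(92.7))"
```

```text
t: 15.35
tool_pos: [0.4304, 0.3876, 0.0081]
tool_rot: [0.074, -3.14, -0.003]
contact_force: [-0.0, 0.2, -0.3]
opening: 0.0345
grip_force: 0.0
turn [ 0.004 -0.001 -0.   ] shift [-0.0019 -0.0017  0.0002]
```

```bash
python3 -m pendant '[0,0,0,0,0,0,0, 0,0,0,0,0,0,0, 0,0,0,0,0,0,0, 0,0,0,0,0,0,0, 0,0,0,0,0,0,0]' 70 | grep -E "grip|open"
python3 -m pendant '[0,0,0,0,0,-0.2,0, 0,0,0,0,0,-0.45,0, 0,0,0,0,0,-0.45,0]' | grep -E "grip|open"
python3 -m pendant '[0,0,0,-0.154,-0.63,0,0, 0,0,0,-0.154,-0.63,0,0, 0,0,0,-0.154,-0.63,0,0, 0,0,0,-0.154,-0.63,0,0]' | grep -E "grip|open"
python3 -m pendant '[0,0,0,-0.154,-0.63,0,0, 0,0,0,-0.154,-0.63,0,0, 0,0,0,-0.154,-0.63,0,0, 0,0,0,-0.154,-0.63,0,0]' | grep -E "grip|open"
for i in 1 2 3 ; do python3 -m pendant '[0,0,1,0,0,0,0, 0,0,1,0,0,0,0, 0,0,1,0,0,0,0]' >/dev/null; python3 -m pendant '[0,0,1,0,0,0,0, 0,0,1,0,0,0,0, 0,0,1,0,0,0,0]'|grep -E "tool|open"; done
python3 -c "
from deck import *
p,r=goal(.058,.008,.16,lift=.07); plan(p,r)"
```

```text
opening: 0.0108
grip_force: 71.0
opening: 0.0106
grip_force: 70.5
opening: 0.0106
grip_force: 70.4
opening: 0.0106
grip_force: 70.4
tool_pos: [0.5393, 0.0159, 0.1406]
tool_rot: [-1.509, -2.75, -0.001]
opening: 0.0107
tool_pos: [0.5393, 0.0159, 0.1405]
tool_rot: [-2.682, -1.627, 0.003]
opening: 0.0107
tool_pos: [0.5393, 0.0159, 0.1405]
tool_rot: [-3.138, -0.068, 0.006]
opening: 0.0109
turn [-0.006  0.313  0.004] shift [0.2061 0.0089 0.0549]
```

```bash
python3 -m pendant '[0,0.313,0,0.2,0.004,0.0,0, 0,0.313,0,0.205,0.009,0.02,0, 0,0.313,0,0.205,0.009,0.02,0, 0,0.313,0,0.205,0.009,0.02,0, 0,0.313,0,0.205,0.009,0.02,0]'|grep -E "tool|open"; python3 look.py w6; python3 inhand.py w6; python3 dl.py w6 .141
```

```text
tool_pos: [0.6016, 0.0144, 0.136]
tool_rot: [-3.125, -0.073, -0.254]
opening: 0.0107
n 27098 z med 2.6 x [-19.1  20.7  44.9] y [-54.8  54. ]
plane [9.000e-03 2.000e-03 2.333e+00]
upper edge: yaw,x [2.0000e-03 4.4992e+01]
L 0.141 yaw err deg 0.02 dx mm -0.74 ticks [-74.9  75.9] centre 0.53
```

```bash
python3 -c "
from deck import *
p,r=goal(.058,.008,.16,dfx=.001,zt=.0074,lift=.012); plan(p,r)"
```

```text
turn [-0.005 -0.005  0.011] shift [-0.0365 -0.0053  0.2298]
```

```bash
python3 -m pendant '[0,-0.005,0.01,-0.02,-0.005,0.1,0, 0,-0.005,0.01,-0.036,-0.005,0.2,0, 0,-0.005,0.01,-0.036,-0.005,0.226,0, 0,-0.005,0.01,-0.036,-0.005,0.226,0, 0,-0.005,0.01,-0.036,-0.005,0.226,0, 0,-0.005,0.01,-0.036,-0.005,0.226,0]'|grep -E "tool|open|contact"; python3 -c "
from deck import *
p,r=goal(.058,.008,.16,dfx=.001,zt=.0074); plan(p,r)"
```

```text
tool_pos: [0.6033, 0.0156, 0.069]
tool_rot: [-3.125, -0.065, -0.255]
contact_force: [-0.0, 1.0, -1.9]
opening: 0.0104
turn [-0.004 -0.005  0.001] shift [-0.0119 -0.0013  0.0476]
```

```bash
python3 -m pendant '[0,-0.005,0,-0.006,0,0.02,0, 0,-0.005,0,-0.009,0,0.03,0, 0,-0.005,0,-0.011,0,0.038,0, 0,-0.005,0,-0.011,0,0.042,0, 0,-0.005,0,-0.011,0,0.042,0, 0,-0.005,0,-0.011,0,0.042,0]'|grep -E "tool|open|contact"; python3 -c "
from deck import *
p,r=goal(.058,.008,.16,dfx=.001,zt=.0074); plan(p,r)"
```

```text
tool_pos: [0.6005, 0.0158, 0.0548]
tool_rot: [-3.126, -0.065, -0.244]
contact_force: [-4.7, 1.1, 3.3]
opening: 0.0103
turn [-0.005  0.007  0.001] shift [ 0.0048 -0.0005  0.0023]
```

```bash
python3 -m pendant '[0,0,0,0.003,0,0,0, 0,0,0,0.003,0,0,0, 0,0,0,0.003,0,0,0.35, 0,0,0,0.003,0,0,0.35, 0,0,0,0.003,0,0,0.35, 0,0,0,0.003,0,0,0.35, 0,0,0,0.003,0,-0.04,0.35, 0,0,0,0.003,0,-0.2,0.35, 0,0,0,0.003,0,-0.35,0.35, 0,0,0,0.003,0,-0.35,0.35,0,0,0,0.003,0,-0.35,0.35]' | grep -E "tool|open|contact"
python3 look.py w7;python3 placed.py w7 57 55; python3 placed.py w7 15 45
```

```text
tool_pos: [0.5852, 0.0149, 0.1585]
tool_rot: [-3.126, -0.065, -0.247]
contact_force: [0.0, -0.5, -0.4]
opening: 0.0293
n 11957 plate x [ 51.4 122.7] y [-54.4  54.8]
plate plane z (x,y,1) [-1.1700e-01  2.0000e-03  1.3645e+01]
upper edge yaw deg, x 0.02 122.8 want 123.0
fin [[45.4, -5.5, 27.8], [80.5, 0.6, 36.7], [92.7, 6.2, 38.9]] want x 77.0
n 8893 plate x [13.4 92.9] y [-54.2  54.6]
plate plane z (x,y,1) [5.300e-02 2.000e-03 7.554e+00]
upper edge yaw deg, x -0.01 92.9 want 81.0
fin [[21.7, -5.3, 28.3], [71.6, 0.6, 35.4], [92.5, 6.1, 38.8]] want x 35.0
```

View pics/w7.png

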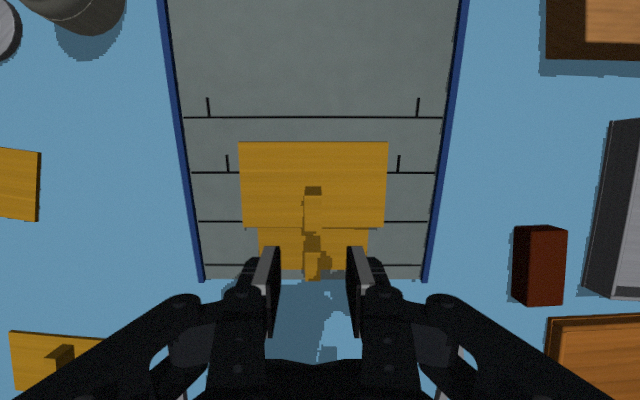

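Strip 2 lies lapped on its line. Next is strip 3.

```bash
python3 -m pendant '[0,-0.28,0,0,0,0,0.4, 0,-0.31,0,0,0,0,0.4, 0,-0.31,0,0,0,0,0.4]' >/dev/null
for i in 1 2 3 ; do python3 -m pendant '[0,0,-1,0,0,0,0.4, 0,0,-1,0,0,0,0.4, 0,0,-1,0,0,0,0.4]' >/dev/null; python3 -m pendant '[0,0,-1,0,0,0,0.4, 0,0,-1,0,0,0,0.4, 0,0,-1,0,0,0,0.4]'|grep -E "tool"; done
python3 -c "
from h import *
plan([0.4288,0.2546,0.16],down(89.6))"
```

```text
tool_pos: [0.5846, 0.0149, 0.1578]
tool_rot: [-2.68, -1.632, 0.004]
tool_pos: [0.5846, 0.0149, 0.1577]
tool_rot: [-1.504, -2.752, 0.0]
tool_pos: [0.5846, 0.0149, 0.1578]
tool_rot: [0.073, -3.136, -0.004]
turn [ 0.005 -0.008  0.103] shift [ 0.4813  0.8224 -0.0033]
```

```bash
python3 -m pendant '[0,0,0.1,0.48,0.822,0,0.4, 0,0,0.1,0.48,0.822,0,0.4, 0,0,0.1,0.48,0.822,0,0.4, 0,0,0.1,0.48,0.822,0,0.4, 0,0,0.1,0.48,0.822,0,0.4, 0,0,0.1,0.48,0.822,0,0.4, 0,0,0.1,0.48,0.822,0,0.4]'|grep tool
python3 look.py w8; python3 fin.py w8 .4288 .2546;  python3 -c "
from h import *
plan([0.429,0.2546,0.01],down(89.6))"
```

```text
tool_pos: [0.4311, 0.2547, 0.1592]
tool_rot: [-0.017, -3.137, -0.003]
n 504 z [0.0292 0.0316 0.0327]
top centre [0.429  0.2539] rect mm ((429.232177734375, 253.80380249023438), (11.602132797241211, 26.538564682006836), 89.64202117919922)
turn [ 0.004 -0.008 -0.009] shift [ 0.0061 -0.0005  0.4979]
```

```bash
python3 -m pendant '[0,0,-0.009,0.004,-0.003,0.25,0.4, 0,0,-0.009,0.004,-0.003,0.45,0.4, 0,0,-0.009,0.004,-0.003,0.45,0.4, 0,0,-0.009,0.004,-0.003,0.45,0.4, 0,0,-0.009,0.004,-0.003,0.45,0.4, 0,0,-0.009,0.004,-0.003,0.45,0.4, 0,0,-0.009,0.004,-0.003,0.45,0.4]' | grep tool; python3 -c "
from h import *
plan([0.4291,0.2539,0.008],down(89.6))"
```

```text
tool_pos: [0.4304, 0.2551, 0.026]
tool_rot: [-0.009, -3.139, -0.005]
turn [ 0.006 -0.004  0.002] shift [ 0.004  -0.0042  0.06  ]
```

```bash
python3 -m pendant '[0,0,0,0.001,-0.002,0.051,0.4, 0,0,0,0.001,-0.002,0.051,0.4, 0,0,0,0.001,-0.002,0.051,0.4, 0,0,0,0.001,-0.002,0.051,0.4]'|grep tool; python3 -m pendant '[0,0,0,0,0,0,0, 0,0,0,0,0,0,0, 0,0,0,0,0,0,0, 0,0,0,0,0,0,0, 0,0,0,0,0,0,0]' 70; python3 -c "
from h import *
plan([0.595,0.018,0.15],down(89.6))"
```

```text
tool_pos: [0.4291, 0.2541, 0.0093]
tool_rot: [-0.009, -3.137, -0.004]
t: 28.75
tool_pos: [0.4295, 0.2542, 0.0097]
tool_rot: [-0.009, -3.138, -0.004]
contact_force: [0.5, 0.3, 3.6]
opening: 0.0106
grip_force: 70.8
turn [ 0.005 -0.007  0.002] shift [-0.5547 -0.7829 -0.4719]
```

```bash
python3 -m pendant '[0,0,0,0,0,-0.2,0, 0,0,0,0,0,-0.47,0, 0,0,0,0,0,-0.47,0]' | grep -E "grip|open"
python3 -m pendant '[0,0,0.9,-0.555,-0.783,0,0, 0,0,0.9,-0.555,-0.783,0,0, 0,0,0.9,-0.555,-0.783,0,0, 0,0,0.9,-0.555,-0.783,0,0, 0,0,0.9,-0.555,-0.783,0,0]' | grep -E "tool|grip|open"
python3 -m pendant '[0,0,1,0,0,0,0, 0,0,1,0,0,0,0, 0,0,1,0,0,0,0]' >/dev/null
for i in 1 2 ; do python3 -m pendant '[0,0,1,0,0,0,0, 0,0,1,0,0,0,0, 0,0,1,0,0,0,0]' >/dev/null; python3 -m pendant '[0,0,1,0,0,0,0, 0,0,1,0,0,0,0, 0,0,1,0,0,0,0]'|grep -E "tool|open"; done
python3 -c "
from deck import *
p,r=goal(.100,.008,.16,lift=.07); plan(p,r)"
```

```text
opening: 0.0104
grip_force: 70.3
tool_pos: [0.5946, 0.0153, 0.1465]
tool_rot: [-0.744, -3.043, -0.0]
opening: 0.0104
grip_force: 70.2
tool_pos: [0.5932, 0.018, 0.1462]
tool_rot: [-2.682, -1.623, 0.01]
opening: 0.0102
tool_pos: [0.5932, 0.018, 0.1462]
tool_rot: [-3.138, -0.065, 0.014]
opening: 0.0107
turn [-0.006  0.323 -0.   ] shift [0.1609 0.008  0.0345]
```

```bash
python3 -m pendant '[0,0.2,0,0.1,0.004,0.0,0, 0,0.32,0,0.16,0.008,0.0,0, 0,0.32,0,0.16,0.008,0.0,0, 0,0.32,0,0.16,0.008,0.0,0, 0,0.32,0,0.16,0.008,0.0,0]'|grep -E "tool|open"; python3 look.py w9; python3 inhand.py w9; python3 dl.py w9 .141
python3 -c "
from deck import *
p,r=goal(.0995,.008,.16,dfx=.001,zt=.008,lift=.012); plan(p,r)"
```

```text
tool_pos: [0.6423, 0.0178, 0.1481]
tool_rot: [-3.124, -0.072, -0.252]
opening: 0.0108
n 32735 z med 4.3 x [-19.3  20.1  45.5] y [-64.4  64.1]
plane [1.100e-02 2.000e-03 4.052e+00]
upper edge: yaw,x [1.0000e-03 4.5672e+01]
turn [-0.006 -0.004  0.009] shift [-0.04    0.0008  0.2298]Traceback (most recent call last):
  File "dl.py", line 9, in <module>
    a=np.polyfit(D[s,1],D[s,0]-L,1,w=np.sqrt(wv[s])); h=.045+(L-.015)/.042*.01
    raise TypeError("expected non-empty vector for x")
TypeError: expected non-empty vector for x
```

```bash
python3 -m pendant '[0,0,0.008,-0.02,0.001,0.1,0, 0,0,0.008,-0.042,0.001,0.2,0, 0,0,0.008,-0.042,0.001,0.222,0, 0,0,0.008,-0.042,0.001,0.222,0, 0,0,0.008,-0.042,0.001,0.222,0, 0,0,0.008,-0.042,0.001,0.222,0]'|grep -E "tool|open|contact"; python3 -c "
from deck import *
p,r=goal(.0995,.008,.16,dfx=.0003,zt=.0091); plan(p,r)"
```

```text
tool_pos: [0.6423, 0.0174, 0.0827]
tool_rot: [-3.124, -0.066, -0.259]
contact_force: [-0.3, -0.0, -1.5]
opening: 0.0106
turn [-0.005 -0.011  0.002] shift [-0.013  -0.0007  0.0495]
```

```bash
python3 -m pendant '[0,-0.005,0,-0.006,0,0.02,0, 0,-0.005,0,-0.009,0,0.03,0, 0,-0.005,0,-0.011,0,0.04,0, 0,-0.005,0,-0.011,0,0.044,0, 0,-0.005,0,-0.011,0,0.044,0, 0,-0.005,0,-0.011,0,0.044,0]'|grep -E "tool|open|contact"; python3 -c "
from deck import *
p,r=goal(.0995,.008,.16,dfx=.0003,zt=.0091); plan(p,r)"
```

```text
tool_pos: [0.6397, 0.0176, 0.0679]
tool_rot: [-3.124, -0.066, -0.249]
contact_force: [-4.6, 0.4, 4.3]
opening: 0.0107
turn [-0.006  0.002  0.002] shift [0.0038 0.0001 0.0021]
```

```bash
python3 -m pendant '[0,0,0,0.003,0,0,0, 0,0,0,0.003,0,0,0, 0,0,0,0.003,0,0,0.35, 0,0,0,0.003,0,0,0.35, 0,0,0,0.003,0,0,0.35, 0,0,0,0.003,0,0,0.35, 0,0,0,0.003,0,-0.04,0.35, 0,0,0,0.003,0,-0.2,0.35, 0,0,0,0.003,0,-0.35,0.35, 0,0,0,0.003,0,-0.35,0.35,0,0,0,0.003,0,-0.35,0.35]' | grep -E "tool|open|contact"
python3 look.py w10;python3 placed.py w10 99 65
python3 -m pendant '[0,-0.28,0,0,0,0,0.4, 0,-0.31,0,0,0,0,0.4, 0,-0.31,0,0,0,0,0.4]' >/dev/null
for i in 1 2 3 ; do python3 -m pendant '[0,0,-1,0,0,0,0.4, 0,0,-1,0,0,0,0.4, 0,0,-1,0,0,0,0.4]' >/dev/null; python3 -m pendant '[0,0,-1,0,0,0,0.4, 0,0,-1,0,0,0,0.4, 0,0,-1,0,0,0,0.4]'|grep -E "tool"; done
python3 -c "
from h import *
plan([0.617,0.347,0.16],down(84.5))"
```

```text
tool_pos: [0.6241, 0.0165, 0.1714]
tool_rot: [-3.124, -0.066, -0.251]
contact_force: [-0.1, 0.3, 0.3]
opening: 0.0299
n 14523 plate x [ 93.2 164.8] y [-64.2  64.9]
plate plane z (x,y,1) [-1.2600e-01  2.0000e-03  1.4113e+01]
upper edge yaw deg, x -0.04 164.9 want 165.0
fin [[88.1, -5.2, 27.7], [119.8, 0.7, 36.7], [134.8, 6.3, 39.4]] want x 119.0
tool_pos: [0.6235, 0.0166, 0.1707]
tool_rot: [-2.68, -1.633, -0.0]
tool_pos: [0.6235, 0.0166, 0.1707]
tool_rot: [-1.504, -2.754, -0.003]
tool_pos: [0.6235, 0.0166, 0.1707]
tool_rot: [0.074, -3.139, -0.005]
turn [ 0.006 -0.004  0.274] shift [-0.0307  1.1011  0.0393]
```

Strip 3 is on its line. Next is strip 4.

```bash
python3 -m pendant '[0,0,0,-0.015,0.55,0,0.4, 0,0,0,-0.015,0.55,0,0.4, 0,0,0,-0.015,0.55,0,0.4, 0,0,0,-0.015,0.55,0,0.4]' >/dev/null;  python3 -m pendant '[0,0,0.27,-0.015,0.55,0.035,0.4, 0,0,0.27,-0.015,0.55,0.035,0.4, 0,0,0.27,-0.015,0.55,0.035,0.4, 0,0,0.27,-0.015,0.55,0.035,0.4, 0,0,0.27,-0.015,0.55,0.035,0.4, 0,0,0.27,-0.015,0.55,0.035,0.4]'|grep tool
python3 look.py w11; python3 fin.py w11 .617 .347;  python3 -c "
from h import *
plan([0.617,0.347,0.01],down(84.5))"
```

```text
tool_pos: [0.6197, 0.3448, 0.1618]
tool_rot: [-0.159, -3.136, -0.004]
n 453 z [0.0299 0.0316 0.0327]
top centre [0.6176 0.3488] rect mm ((617.8033447265625, 348.7705993652344), (10.847306251525879, 25.658100128173828), 84.15505981445312)
turn [ 0.005 -0.004 -0.01 ] shift [0.0085 0.0045 0.5062]
```

```bash
python3 -m pendant '[0,0,0,0.005,0.01,0.25,0.4, 0,0,0,0.005,0.01,0.45,0.4, 0,0,0,0.005,0.01,0.45,0.4, 0,0,0,0.005,0.01,0.45,0.4, 0,0,0,0.005,0.01,0.45,0.4, 0,0,0,0.005,0.01,0.45,0.4, 0,0,0,0.005,0.01,0.45,0.4]' | grep tool; python3 -c "
from h import *
plan([0.6178,0.3488,0.008],down(84.2))"
```

```text
tool_pos: [0.6188, 0.3506, 0.0286]
tool_rot: [0.156, 3.138, 0.006]
turn [ 0.008 -0.     0.004] shift [ 0.0026 -0.0066  0.0685]
```

```bash
python3 -m pendant '[0,0,0,0,-0.003,0.059,0.4, 0,0,0,0,-0.003,0.059,0.4, 0,0,0,0,-0.003,0.059,0.4, 0,0,0,0,-0.003,0.059,0.4]'|grep tool; python3 -m pendant '[0,0,0,0,0,0,0, 0,0,0,0,0,0,0, 0,0,0,0,0,0,0, 0,0,0,0,0,0,0, 0,0,0,0,0,0,0]' 70; python3 -c "
from h import *
plan([0.635,0.018,0.16],down(84.2))"
```

```text
tool_pos: [0.6178, 0.3494, 0.0091]
tool_rot: [-0.156, -3.136, -0.005]
t: 41.15
tool_pos: [0.6181, 0.3495, 0.0096]
tool_rot: [-0.156, -3.136, -0.005]
contact_force: [0.7, 1.6, 3.0]
opening: 0.0102
grip_force: 70.9
turn [ 0.006 -0.003  0.004] shift [-0.1645 -1.0924 -0.5053]
```

```bash
python3 -m pendant '[0,0,0,0,0,-0.2,0, 0,0,0,0,0,-0.4,0, 0,0,0,0,0,-0.5,0, 0,0,0,0,0,-0.5,0]' | grep -E "grip|open"
python3 -m pendant '[0,0,0,-0.082,-0.546,0,0, 0,0,0,-0.082,-0.546,0,0, 0,0,0,-0.082,-0.546,0,0, 0,0,0,-0.082,-0.546,0,0]' | grep -E "tool|grip|open"
python3 -m pendant '[0,0,0.73,-0.082,-0.546,0,0, 0,0,0.73,-0.082,-0.546,0,0, 0,0,0.73,-0.082,-0.546,0,0, 0,0,0.73,-0.082,-0.546,0,0]' | grep -E "tool|grip|open"
python3 -m pendant '[0,0,1,0,0,0,0, 0,0,1,0,0,0,0, 0,0,1,0,0,0,0]' >/dev/null
for i in 1 2 ; do python3 -m pendant '[0,0,1,0,0,0,0, 0,0,1,0,0,0,0, 0,0,1,0,0,0,0]' >/dev/null; python3 -m pendant '[0,0,1,0,0,0,0, 0,0,1,0,0,0,0, 0,0,1,0,0,0,0]'|grep -E "tool|open"; done
python3 -c "
from deck import *
p,r=goal(.1415,.008,.16,lift=.07); plan(p,r)"
```

```text
opening: 0.0104
grip_force: 70.3
tool_pos: [0.6245, 0.1802, 0.1543]
tool_rot: [-0.162, -3.129, -0.002]
opening: 0.0107
grip_force: 70.3
tool_pos: [0.6334, 0.0164, 0.1551]
tool_rot: [-0.752, -3.043, -0.003]
opening: 0.0102
grip_force: 70.2
tool_pos: [0.6335, 0.0202, 0.1557]
tool_rot: [-2.684, -1.621, 0.004]
opening: 0.0103
tool_pos: [0.6335, 0.0202, 0.1557]
tool_rot: [-3.137, -0.062, 0.009]
opening: 0.0105
turn [-0.008  0.316 -0.004] shift [0.1592 0.0097 0.0284]
```

```bash
python3 -m pendant '[0,0.2,0,0.1,0.004,0.0,0, 0,0.316,0,0.16,0.01,0.0,0, 0,0.316,0,0.16,0.01,0.0,0, 0,0.316,0,0.16,0.01,0.0,0, 0,0.316,0,0.16,0.01,0.0,0]'|grep -E "tool|open"; python3 look.py w12; python3 inhand.py w12
python3 -c "
from deck import *
p,r=goal(.1415,.008,.16,dfx=.0003,zt=.0091,lift=.012); plan(p,r)"
```

```text
tool_pos: [0.6822, 0.0176, 0.1574]
tool_rot: [-3.124, -0.067, -0.254]
opening: 0.0102
n 38127 z med 4.1 x [-19.7  19.3  45.3] y [-74.4  73.7]
plane [7.000e-03 3.000e-03 3.929e+00]
upper edge: yaw,x [1.0000e-03 4.5448e+01]
turn [-0.007 -0.005  0.002] shift [-0.0393 -0.0056  0.2185]
```

```bash
python3 -m pendant '[0,0,0.002,-0.02,-0.005,0.1,0, 0,0,0.002,-0.038,-0.005,0.19,0, 0,0,0.002,-0.038,-0.005,0.214,0, 0,0,0.002,-0.038,-0.005,0.214,0, 0,0,0.002,-0.038,-0.005,0.214,0, 0,0,0.002,-0.038,-0.005,0.214,0]'|grep -E "tool|open|contact"; python3 -c "
from deck import *
p,r=goal(.1415,.008,.16,dfx=.0005,zt=.009); plan(p,r)"
```

```text
tool_pos: [0.6827, 0.0186, 0.0943]
tool_rot: [-3.124, -0.064, -0.26]
contact_force: [0.4, 0.3, -1.7]
opening: 0.0106
turn [-0.006 -0.011 -0.001] shift [-0.0125 -0.0023  0.05  ]
```

```bash
python3 -m pendant '[0,-0.005,0,-0.006,-0.001,0.02,0, 0,-0.005,0,-0.009,-0.001,0.03,0, 0,-0.005,0,-0.011,-0.001,0.04,0, 0,-0.005,0,-0.011,-0.001,0.0445,0, 0,-0.005,0,-0.011,-0.001,0.0445,0, 0,-0.005,0,-0.011,-0.001,0.0445,0]'|grep -E "tool|open|contact"; python3 -c "
from deck import *
p,r=goal(.1415,.008,.16,dfx=.0005,zt=.009); plan(p,r)"
```

```text
tool_pos: [0.6805, 0.019, 0.0794]
tool_rot: [-3.124, -0.064, -0.251]
contact_force: [-5.1, 0.9, 3.7]
opening: 0.0103
turn [-0.006 -0.001 -0.001] shift [ 0.0028 -0.0006  0.0019]
```

```bash
python3 -m pendant '[0,0,0,0.003,0,0,0, 0,0,0,0.003,0,0,0, 0,0,0,0.003,0,0,0.35, 0,0,0,0.003,0,0,0.35, 0,0,0,0.003,0,0,0.35, 0,0,0,0.003,0,0,0.35, 0,0,0,0.003,0,-0.04,0.35, 0,0,0,0.003,0,-0.2,0.35, 0,0,0,0.003,0,-0.35,0.35, 0,0,0,0.003,0,-0.35,0.35,0,0,0,0.003,0,-0.35,0.35]' | grep -E "tool|open|contact"
python3 look.py w13;python3 placed.py w13 141 75
python3 -m pendant '[0,-0.28,0,-0.2,0.1,-0.2,0.6, 0,-0.31,0,-0.5,0.3,-0.5,0.6, 0,-0.31,0,-0.8,0.5,-0.8,0.6, 0,-0.31,0,-0.8,0.5,-0.8,0.6, 0,-0.31,0,-0.8,0.5,-0.8,0.6, 0,-0.31,0,-0.8,0.5,-0.8,0.6, 0,-0.31,0,-0.8,0.5,-0.8,0.6, 0,-0.31,0,-0.8,0.5,-0.8,0.6]'
python3 - <<'E'
from h import *
from station import optics
d=optics.get_image("top"); np.savez("top1.npz",**d)
a=d["image"][120:300,160:480,::-1]; cv2.imwrite("pics/top1.png",cv2.resize(a,None,fx=2.5,fy=2.5,interpolation=cv2.INTER_CUBIC))
E
```

```text
tool_pos: [0.6647, 0.018, 0.1833]
tool_rot: [-3.124, -0.064, -0.253]
contact_force: [-0.3, -0.2, 0.3]
opening: 0.03
n 16910 plate x [135.3 207.4] y [-74.4  74.5]
plate plane z (x,y,1) [-1.2200e-01  1.0000e-03  1.4011e+01]
upper edge yaw deg, x -0.03 207.4 want 207.0
fin [[129.7, -5.6, 28.2], [162.2, 0.6, 36.7], [177.3, 6.2, 39.1]] want x 161.0
t: 49.12
tool_pos: [0.3958, -0.1437, 0.379]
tool_rot: [-3.136, -0.064, 0.005]
contact_force: [0.2, 0.3, 0.1]
opening: 0.0511
grip_force: 0.0
```

View pics/top1.png

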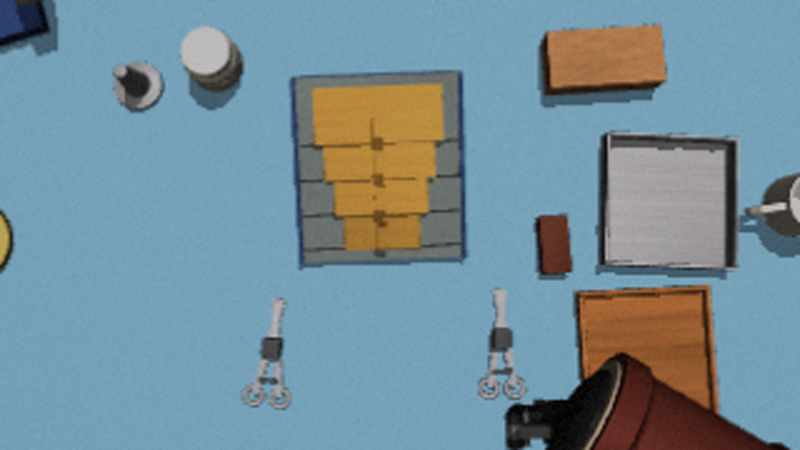

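The four strips lie shingled in order, and the clamps have not moved: bosses at crop (272,348) and (500,338). The steel tray's corners are at crop (602,132), (738,138), (734,270) and (600,266).

```bash
cat > boss.py <<'E'
import sys
from h import *
d=dict(np.load(sys.argv[1]+".npz")); cx,cy=float(sys.argv[2]),float(sys.argv[3]); P=cloud(d).reshape(-1,3)
F=P[(abs(P[:,0]-cx)<.04)&(abs(P[:,1]-cy)<.04)&(P[:,2]>.022)&(P[:,2]<.045)]
print("boss",len(F),F.mean(0).round(4),cv2.minAreaRect((F[:,:2]*1000).astype(np.float32)))
A=P[(abs(P[:,0]-cx)<.1)&(abs(P[:,1]-cy)<.05)&(P[:,2]>.005)&(P[:,2]<.016)]
j=A[A[:,0]>F[:,0].mean()+.03].mean(0); r=A[A[:,0]<F[:,0].mean()-.04]; b=F.mean(0)
print("arm ext x",A[:,0].min().round(3),A[:,0].max().round(3),"jaw dir deg",np.degrees(np.arctan2(j[1]-b[1],j[0]-b[0])).round(1),"rings y",r[:,1].min().round(4),r[:,1].max().round(4),"jaw y",A[A[:,0]>b[0]+.05][:,1].min().round(4),A[A[:,0]>b[0]+.05][:,1].max().round(4))
E
python3 - <<'E'
from h import *
d=dict(np.load("top1.npz"))
c=np.array([[602,132],[738,138],[734,270],[600,266]])/2.5+[160,120]; w=onz(d,c,.036); print(w.round(3).tolist(),w.mean(0)); 
e=w[0]-w[3];print(np.degrees(np.arctan2(e[1],e[0]))); e=w[1]-w[2];print(np.degrees(np.arctan2(e[1],e[0])))
print(onz(d,np.array([[272,348],[500,338]])/2.5+[160,120],.03))
E
python3 boss.py top1 .445 -.145; python3 boss.py top1 .44 .12
python3 -c "
from h import *
plan([0.447,-0.147,0.17],down(-90))"
```

```text
[[0.681, -0.253, 0.036], [0.675, -0.418, 0.036], [0.516, -0.408, 0.036], [0.52, -0.247, 0.036]] [ 0.59807255 -0.33155429  0.036     ]
-1.9744308559601516
-3.6698595441648094
[[ 0.42338646  0.14112868  0.03      ]
 [ 0.43546862 -0.12812348  0.03      ]]
boss 55 [ 0.4362 -0.1299  0.0292] ((436.0110168457031, -129.8037872314453), (21.042076110839844, 17.934906005859375), 89.95761108398438)
arm ext x 0.349 0.543 jaw dir deg -8.3 rings y -0.1882 -0.1033 jaw y -0.1793 -0.1134
boss 58 [0.4252 0.1458 0.0286] ((425.2412414550781, 145.13250732421875), (20.870859146118164, 21.19930076599121), 0.37139612436294556)
arm ext x 0.342 0.531 jaw dir deg -9.1 rings y 0.0705 0.1697 jaw y 0.0776 0.1566
turn [-0.01   0.009  0.08 ] shift [0.1727 0.0228 0.6942]
```

```bash
python3 -m pendant '[0,0,0.08,0.134,-0.045,0.69,0.5, 0,0,0.08,0.134,-0.045,0.69,0.5, 0,0,0.08,0.134,-0.045,0.69,0.5, 0,0,0.08,0.134,-0.045,0.69,0.5, 0,0,0.08,0.134,-0.045,0.69,0.5, 0,0,0.08,0.134,-0.045,0.69,0.5, 0,0,0.08,0.134,-0.045,0.69,0.5]'
python3 look.py w14; python3 boss.py w14 .435 -.13
```

```text
t: 50.05
tool_pos: [0.4361, -0.1284, 0.1755]
tool_rot: [-3.14, 0.001, -0.002]
contact_force: [-0.3, 0.8, 0.2]
opening: 0.043
grip_force: 0.0
boss 648 [ 0.4347 -0.1288  0.0303] ((433.8533935546875, -128.8188934326172), (22.365909576416016, 21.13056182861328), 0.07845807820558548)
arm ext x 0.362 0.535 jaw dir deg -5.4 rings y -0.1576 -0.1012 jaw y -0.1799 -0.0863
```

View pics/w14.png

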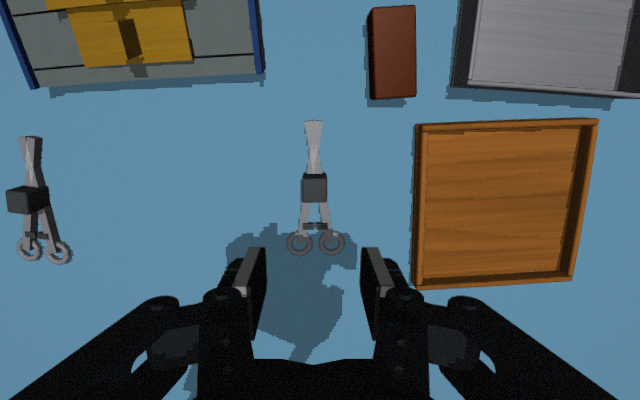

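```bash
python3 -m pendant '[0,0,0,-0.007,0.001,0.2,0.5, 0,0,0,-0.007,0.001,0.4,0.5, 0,0,0,-0.007,0.001,0.5,0.5, 0,0,0,-0.007,0.001,0.5,0.5, 0,0,0,-0.007,0.001,0.5,0.5, 0,0,0,-0.007,0.001,0.5,0.5]' | grep tool; python3 -c "
from h import *
plan([0.434,-0.1288,0.013],down(-90))"
```

```text
tool_pos: [0.4347, -0.1289, 0.0262]
tool_rot: [-3.14, 0.001, -0.004]
turn [-0.002 -0.005 -0.001] shift [-0.0024 -0.0002  0.0441]
```

```bash
python3 -m pendant '[0,0,0,-0.001,0,0.036,0.5, 0,0,0,-0.001,0,0.036,0.5, 0,0,0,-0.001,0,0.036,0.5, 0,0,0,-0.001,0,0.036,0.5, 0,0,0,-0.001,0,0.036,0, 0,0,0,-0.001,0,0.036,0, 0,0,0,-0.001,0,0.036,0, 0,0,0,-0.001,0,0.036,0, 0,0,0,-0.001,0,0.036,0]' 90; python3 -m pendant '[0,0,0,0,0,-0.2,0, 0,0,0,0,0,-0.4,0, 0,0,0,0,0,-0.5,0, 0,0,0,0,0,-0.5,0]' ; python3 -c "
from h import *
plan([0.56,-0.30,0.17],down(-92.5))"
```

```text
t: 51.98
tool_pos: [0.4328, -0.1281, 0.0134]
tool_rot: [-3.139, 0.001, 0.002]
contact_force: [-2.3, 0.8, 5.3]
opening: 0.0197
grip_force: 89.5
t: 52.48
tool_pos: [0.4342, -0.129, 0.1652]
tool_rot: [-3.141, 0.001, -0.005]
contact_force: [-0.6, 0.4, -2.6]
opening: 0.0197
grip_force: 88.7
turn [-0.002 -0.006  0.082] shift [ 0.4199  0.5698 -0.015 ]
```

```bash
python3 -m pendant '[0,0,0.082,0.42,0.57,-0.015,0, 0,0,0.082,0.42,0.57,-0.015,0, 0,0,0.082,0.42,0.57,-0.015,0, 0,0,0.082,0.42,0.57,-0.015,0, 0,0,0.082,0.42,0.57,-0.015,0, 0,0,0.082,0.42,0.57,-0.015,0]'|grep -E "tool|open|grip"; python3 look.py w15; python3 - <<'E'
from h import *
d=dict(np.load("w15.npz")); P=cloud(d).reshape(-1,3)
F=P[(abs(P[:,0]-.598)<.11)&(abs(P[:,1]+.33)<.1)&(abs(P[:,2]-.036)<.003)]
print(len(F),cv2.minAreaRect((F[:,:2]*1000).astype(np.float32)),np.percentile(F,[1,99],axis=0).round(3).tolist())
M=P[(P[:,1]<-.395)&(P[:,1]>-.56)&(abs(P[:,0]-.6)<.08)&(P[:,2]>.05)&(P[:,2]<.13)]
if len(M): print("mug",len(M),M.min(0).round(3),M.max(0).round(3))
E
```

```text
tool_pos: [0.5573, -0.2981, 0.164]
tool_rot: [-3.135, 0.068, 0.008]
opening: 0.0201
grip_force: 88.9
4370 ((598.779296875, -341.39276123046875), (177.23097229003906, 159.8072509765625), 87.85684967041016) [[0.518, -0.415, 0.033], [0.68, -0.252, 0.038]]
mug 8758 [ 0.557 -0.529  0.05 ] [ 0.633 -0.419  0.088]
```

View pics/w15.png

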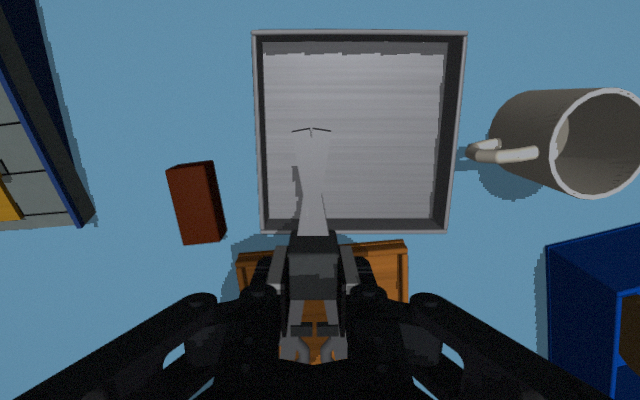

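The wrist view shows the clamp level in the gripper and the steel tray straight ahead at px (255–465, 32–230). The mug handle stands at (470,150), to be kept clear of.

```bash
python3 -c "
from h import *
plan([0.600,-0.3635,0.06],down(-92.2))"
```

```text
turn [-0.01   0.008 -0.009] shift [0.1528 0.2139 0.3473]
```

```bash
python3 -m pendant '[0,0,0,0.15,0.21,0,0, 0,0,0,0.152,0.214,0,0, 0,0,0,0.152,0.214,0.2,0, 0,0,0,0.152,0.214,0.335,0, 0,0,0,0.152,0.214,0.335,0, 0,0,0,0.152,0.214,0.335,0, 0,0,0,0.152,0.214,0.335,0]'|grep -E "tool|open|contact";  python3 -c "
from h import *
plan([0.600,-0.3635,0.0185],down(-92.2))"
```

```text
tool_pos: [0.6029, -0.3662, 0.0696]
tool_rot: [3.141, -0.068, 0.004]
contact_force: [0.8, -0.4, -0.7]
opening: 0.0193
turn [ 0.    -0.005 -0.009] shift [-0.0105 -0.0087  0.1704]
```

```bash
python3 -m pendant '[0,0,0,-0.007,-0.007,0.07,0, 0,0,0,-0.007,-0.007,0.12,0, 0,0,0,-0.007,-0.007,0.135,0, 0,0,0,-0.007,-0.007,0.15,0, 0,0,0,-0.007,-0.007,0.15,0, 0,0,0,-0.007,-0.007,0.15,0]'|grep -E "tool|open|contact";  python3 -c "
from h import *
plan([0.600,-0.3635,0.0185],down(-92.2))"
```

```text
tool_pos: [0.5995, -0.3632, 0.0214]
tool_rot: [-3.138, 0.068, 0.002]
contact_force: [0.3, -0.6, -0.8]
opening: 0.0197
turn [-0.005  0.002 -0.01 ] shift [0.0018 0.0009 0.0098]
```

```bash
python3 -m pendant '[0,0,0,0,0,0.005,0, 0,0,0,0,0,0.009,0, 0,0,0,0,0,0.009,0, 0,0,0,0,0,0.009,0.4, 0,0,0,0,0,0.009,0.4, 0,0,0,0,0,0.009,0.4, 0,0,0,0,0,0.009,0.4, 0,0,0,0,0,-0.04,0.4, 0,0,0,0,0,-0.2,0.4, 0,0,0,0,0,-0.4,0.4, 0,0,0,0,0,-0.5,0.4,0,0,0,0,0,-0.5,0.4]';  python3 -c "
from h import *
plan([0.425,0.146,0.17],down(-90))"
```

```text
t: 56.4
tool_pos: [0.6014, -0.3649, 0.1769]
tool_rot: [3.139, -0.068, 0.009]
contact_force: [0.5, -0.4, -0.6]
opening: 0.0342
grip_force: 0.0
turn [ 0.004 -0.011 -0.083] shift [-0.6617 -1.6758  0.0158]
```

```bash
python3 -m pendant '[0,0,0,-0.33,-0.838,0,0.5, 0,0,0,-0.33,-0.838,0,0.5, 0,0,0,-0.33,-0.838,0,0.5, 0,0,0,-0.33,-0.838,0,0.5, 0,0,0,-0.33,-0.838,0,0.5]'>/dev/null; python3 -m pendant '[0,0,-0.083,-0.33,-0.838,0.015,0.5, 0,0,-0.083,-0.33,-0.838,0.015,0.5, 0,0,-0.083,-0.33,-0.838,0.015,0.5, 0,0,-0.083,-0.33,-0.838,0.015,0.5, 0,0,-0.083,-0.33,-0.838,0.015,0.5, 0,0,-0.083,-0.33,-0.838,0.015,0.5, 0,0,-0.083,-0.33,-0.838,0.015,0.5]'|grep tool
python3 look.py w16; python3 boss.py w16 .425 .145;python3 -c "
from h import *
plan([0.425,0.145,0.03],down(-90))"
```

```text
tool_pos: [0.4238, 0.1467, 0.1679]
tool_rot: [-3.139, 0.002, 0.003]
boss 676 [0.4238 0.1464 0.0302] ((422.8341064453125, 146.41297912597656), (21.9393253326416, 22.159160614013672), 82.8987045288086)
arm ext x 0.349 0.481 jaw dir deg -6.4 rings y 0.1242 0.1822 jaw y 0.1318 0.1482
turn [-0.005  0.004 -0.003] shift [0.0047 0.0064 0.46  ]
```

View pics/w16.png

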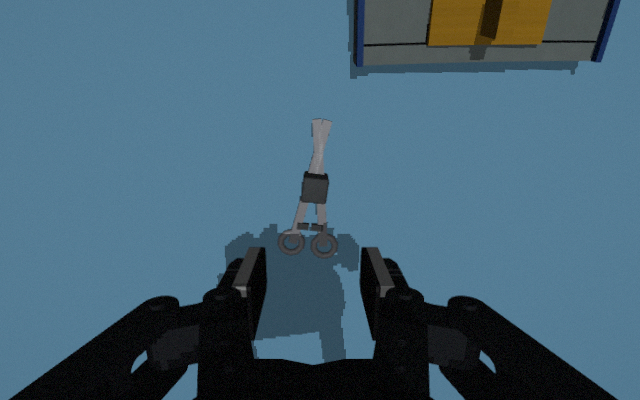

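```bash
python3 -m pendant '[0,0,0.23,-0.004,0.001,0.2,0.5, 0,0,0.23,-0.004,0.001,0.4,0.5, 0,0,0.23,-0.004,0.001,0.48,0.5, 0,0,0.23,-0.004,0.001,0.48,0.5, 0,0,0.23,-0.004,0.001,0.48,0.5, 0,0,0.23,-0.004,0.001,0.48,0.5]' | grep tool; python3 -c "
from h import *
plan([0.423,0.1464,0.013],down(-97))"
```

```text
tool_pos: [0.4238, 0.1478, 0.0263]
tool_rot: [-3.132, 0.19, -0.003]
turn [-0.008 -0.003  0.002] shift [-0.0023  0.005   0.0443]
```

```bash
python3 -m pendant '[0,0,0,-0.001,0.002,0.036,0.5, 0,0,0,-0.001,0.002,0.036,0.5, 0,0,0,-0.001,0.002,0.036,0.5, 0,0,0,-0.001,0.002,0.036,0.5, 0,0,0,-0.001,0.002,0.036,0, 0,0,0,-0.001,0.002,0.036,0, 0,0,0,-0.001,0.002,0.036,0, 0,0,0,-0.001,0.002,0.036,0, 0,0,0,-0.001,0.002,0.036,0]' 90; python3 -m pendant '[0,0,0,0,0,-0.2,0, 0,0,0,0,0,-0.4,0, 0,0,0,0,0,-0.5,0, 0,0,0,0,0,-0.5,0]' ; python3 -c "
from h import *
plan([0.56,-0.28,0.17],down(-92.2))"
```

```text
t: 59.82
tool_pos: [0.422, 0.1473, 0.014]
tool_rot: [-3.133, 0.189, 0.002]
contact_force: [-1.8, -0.3, 5.2]
opening: 0.0197
grip_force: 89.3
t: 60.32
tool_pos: [0.4235, 0.147, 0.1659]
tool_rot: [-3.131, 0.189, -0.006]
contact_force: [0.0, -0.3, -1.7]
opening: 0.0195
grip_force: 88.7
turn [-0.009 -0.007 -0.157] shift [ 0.6231  1.3583 -0.018 ]
```

```bash
python3 -m pendant '[0,0,0,0.31,0.68,0,0, 0,0,0,0.31,0.68,0,0, 0,0,0,0.31,0.68,0,0, 0,0,0,0.31,0.68,0,0, 0,0,0,0.31,0.68,0,0]'|grep -E "open|grip"; python3 -m pendant '[0,0,-0.157,0.31,0.68,-0.015,0, 0,0,-0.157,0.31,0.68,-0.015,0, 0,0,-0.157,0.31,0.68,-0.015,0, 0,0,-0.157,0.31,0.68,-0.015,0, 0,0,-0.157,0.31,0.68,-0.015,0, 0,0,-0.157,0.31,0.68,-0.015,0]'|grep -E "tool|open|grip"; python3 look.py w17
python3 boss.py w17 .60 -.3635 ; python3 -c "
from h import *
plan([0.6015,-0.2975,0.06],down(-92.2))"
```

```text
opening: 0.0199
grip_force: 88.9
tool_pos: [0.5567, -0.2787, 0.1643]
tool_rot: [-3.135, 0.059, 0.007]
opening: 0.0196
grip_force: 89.0
boss 859 [ 0.6062 -0.34    0.0338] ((605.7697143554688, -341.0267333984375), (22.583209991455078, 22.314138412475586), 85.5049057006836)
arm ext x 0.519 0.676 jaw dir deg -23.9 rings y -0.4089 -0.3136 jaw y -0.4132 -0.3135
turn [-0.01   0.008  0.003] shift [0.1527 0.0591 0.3485]
```

View pics/w17.png

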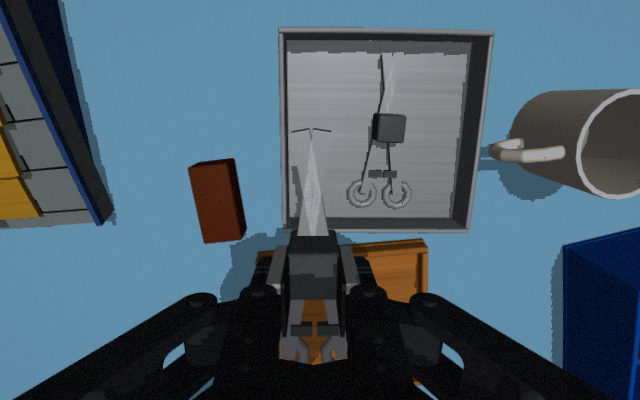

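The first clamp is now displaced in the tray, with its boss at (388,128), still lying flat. The remaining gap on the left is about 57 mm, so I'll lay the second clamp head to tail.

```bash
for i in 1 2 3 ; do python3 -m pendant '[0,0,-1,0,0,0,0, 0,0,-1,0,0,0,0, 0,0,-1,0,0,0,0]' >/dev/null; python3 -m pendant '[0,0,-1,0,0,0,0, 0,0,-1,0,0,0,0, 0,0,-1,0,0,0,0]'|grep -E "tool|open"; done
python3 look.py w18
python3 - <<'E'
from h import *
plan([0.599,-0.294,0.06],down(87.8))
d=dict(np.load("w18.npz")); P=cloud(d).reshape(-1,3)
F=P[(P[:,0]>.57)&(abs(P[:,0]-.6)<.07)&(P[:,1]<-.315)&(P[:,1]>-.405)&(P[:,2]>.026)&(P[:,2]<.04)]
print("boss1",len(F),F.mean(0).round(4),cv2.minAreaRect((F[:,:2]*1000).astype(np.float32)) if len(F) else 0)
for a,b in((.53,.55),(.55,.57),(.57,.59),(.62,.64),(.64,.66),(.66,.672)):
    q=P[(P[:,0]>a)&(P[:,0]<b)&(P[:,1]<-.262)&(P[:,1]>-.405)&(P[:,2]>.009)&(P[:,2]<.02)]
    if len(q): print(a,b,len(q),np.percentile(q[:,1],[2,50,98]).round(4))
E
```

```text
tool_pos: [0.5572, -0.2786, 0.166]
tool_rot: [-2.741, -1.526, 0.0]
opening: 0.0198
tool_pos: [0.5571, -0.2786, 0.166]
tool_rot: [-1.611, -2.692, -0.003]
opening: 0.0198
tool_pos: [0.5572, -0.2786, 0.166]
tool_rot: [-0.049, -3.139, -0.006]
opening: 0.0197
turn [ 0.007 -0.005  0.019] shift [-0.1417 -0.0484  0.3528]
boss1 648 [ 0.6041 -0.34    0.0337] ((605.328857421875, -340.2462463378906), (21.670562744140625, 22.279115676879883), 85.42203521728516)
0.53 0.55 688 [-0.3639 -0.3413 -0.3098]
0.55 0.57 750 [-0.3597 -0.3359 -0.312 ]
0.57 0.59 420 [-0.3519 -0.3433 -0.3254]
0.62 0.64 150 [-0.3472 -0.3423 -0.3375]
0.64 0.66 136 [-0.3515 -0.3453 -0.3384]
0.66 0.672 1 [-0.353 -0.353 -0.353]
```

View pics/w18.png

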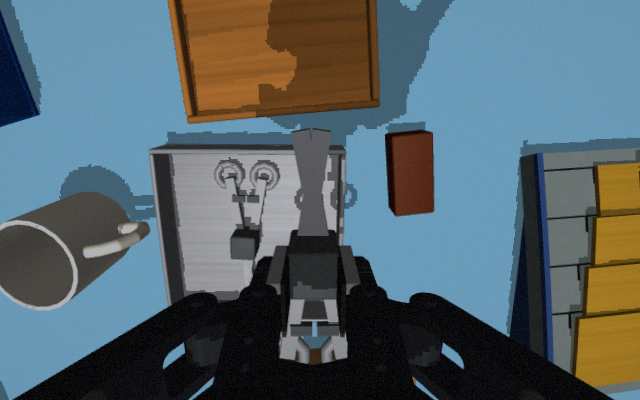

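```bash
python3 -m pendant '[0,0,0.019,-0.115,-0.05,0,0, 0,0,0.019,-0.115,-0.05,0,0, 0,0,0.019,-0.115,-0.05,0.18,0, 0,0,0.019,-0.115,-0.05,0.335,0, 0,0,0.019,-0.115,-0.05,0.335,0, 0,0,0.019,-0.115,-0.05,0.335,0, 0,0,0.019,-0.115,-0.05,0.335,0]'|grep -E "tool|open|contact";  python3 -c "
from h import *
plan([0.591,-0.294,0.0185],down(87.8))"
```

```text
tool_pos: [0.593, -0.2976, 0.0694]
tool_rot: [0.076, 3.138, 0.0]
contact_force: [-0.0, -0.7, -0.7]
opening: 0.0196
turn [ 0.001  0.006 -0.019] shift [0.0078 0.0117 0.1698]
```

```bash
python3 -m pendant '[0,0,-0.01,0.005,0.009,0.05,0, 0,0,-0.01,0.005,0.009,0.05,0, 0,0,-0.01,0.005,0.009,0.1,0, 0,0,-0.01,0.005,0.009,0.135,0, 0,0,-0.01,0.005,0.009,0.15,0, 0,0,-0.01,0.005,0.009,0.15,0, 0,0,-0.01,0.005,0.009,0.15,0]'|grep -E "tool|open|contact";  python3 -c "
from h import *
plan([0.591,-0.294,0.0185],down(87.8))"
```

```text
tool_pos: [0.5901, -0.294, 0.0212]
tool_rot: [-0.068, -3.14, -0.004]
contact_force: [0.5, 0.1, -1.3]
opening: 0.0199
turn [ 0.005 -0.002 -0.009] shift [-0.0032  0.0001  0.009 ]
```

Same height as last time and no contact, so I'll lower it slightly, release and retreat.

```bash
python3 -m pendant '[0,0,0,0,0,0.005,0, 0,0,0,0,0,0.008,0, 0,0,0,0,0,0.008,0, 0,0,0,0,0,0.008,0.33, 0,0,0,0,0,0.008,0.33, 0,0,0,0,0,0.008,0.33, 0,0,0,0,0,0.008,0.33, 0,0,0,0,0,-0.04,0.33, 0,0,0,0,0,-0.2,0.33, 0,0,0,0,0,-0.4,0.33, 0,0,0,0,0,-0.6,0.33,0,0,0,0,0,-0.6,0.33]'; python3 -m pendant '[0,0,0,0.5,0.6,-0.3,0.4, 0,0,0,0.5,0.6,-0.3,0.4, 0,0,0,0.5,0.6,-0.3,0.4, 0,0,0,0.5,0.6,-0.3,0.4, 0,0,0,0.5,0.6,-0.3,0.4, 0,0,0,0.5,0.6,-0.3,0.4]'|grep tool
python3 - <<'E'
from h import *
from station import optics
d=optics.get_image("top"); np.savez("top2.npz",**d); s=optics.get_image("side")
a=cv2.resize(d["image"][120:300,260:480,::-1],None,fx=3.2,fy=3.2,interpolation=cv2.INTER_CUBIC); cv2.imwrite("pics/top2.png",a)
P=cloud(d).reshape(-1,3)
for y0,y1 in((-.405,-.32),(-.315,-.262)):
    q=P[(abs(P[:,0]-.6)<.06)&(P[:,1]>y0)&(P[:,1]<y1)&(P[:,2]>.026)&(P[:,2]<.045)]; print(len(q),q.mean(0).round(4),np.percentile(q[:,2],[10,90]).round(4))
E
```

```text
t: 67.3
tool_pos: [0.5935, -0.2965, 0.2107]
tool_rot: [0.067, 3.13, -0.008]
contact_force: [0.3, 0.2, -0.1]
opening: 0.0281
grip_force: 0.0
tool_pos: [0.448, -0.1084, 0.2913]
tool_rot: [-0.067, -3.139, -0.004]
62 [ 0.6068 -0.3416  0.0336] [0.0302 0.0362]
57 [ 0.5891 -0.2938  0.0333] [0.0294 0.0367]
```

View pics/top2.png

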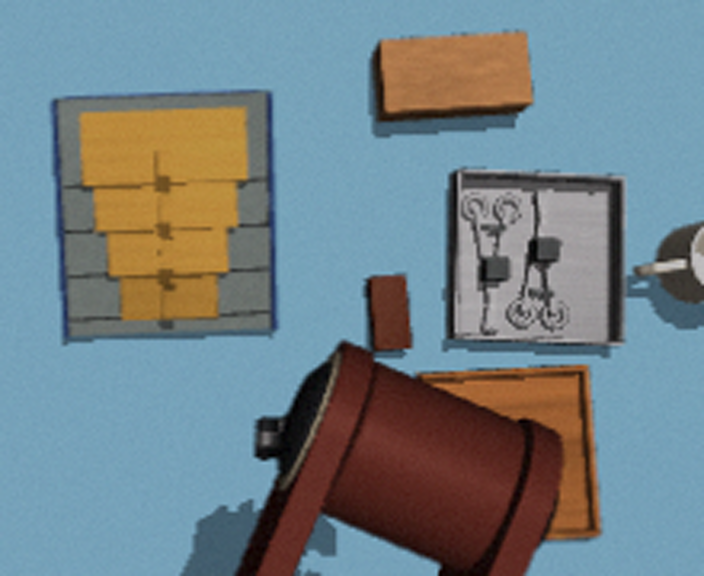

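The top view shows both clamps flat in the steel tray, with bosses at (494,268) and (545,250). The four strips are shingled in order and the bystanders have not moved.

```bash
python3 -c "
from station import ctrl
print(ctrl.finish_job())"
```

```text
the job is handed in; nothing more can be done
None
```

The job is handed in, with no verdict returned: all four strips lie shingled on their lines, fins up, each within about 2 mm, and both clamps found (shut) lie flat in the steel tray, head to tail because the first shifted about 20 mm after I set it down.

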